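# Sticker and weight freshly planed drawer parts

## Robot

A 7-joint arm with a two-finger parallel gripper is mounted at the origin on the work surface. World frame = base frame: x ahead of the robot, y to its left, z up, the work surface at z = 0. Lengths are in m, angles in rad, forces in N, time in s.
With the tool pointing down it reaches from about 0.4 to 0.85 m from the base axis. Payload 10.4 kg.
Tool frame: the origin (TCP) lies at the very end of the fingers, on their centre line; the grasp point (between the pads) lies 19 mm behind it; z points along the fingers, y is the line along which they close (so a half turn about z gives the same grasp; the last joint's range is limited). The gripper opens to 85 mm and grips with 20 to 120 N. Pads are 22 mm wide; open, the fingers measure 114 mm over their backs; the gripper's body (76 mm by 85 mm) begins 54 mm behind the grasp point. The pads swing forward as they close: fully open they stand 13 mm farther back than shut.
Start: joints at [-1.195, 0.332, -0.065, 1.46, 0.022, 1.35, -0.088], TCP at [0.243, 0.576, 0.196] pointing down, gripper open.
Joint ranges: [-2.6, 2.6], [-0.5, 2.12], [-1.47, 1.34], [0.16, 2.42], [-1.27, 4.41], [0.06, 2.06], [-2.6, 2.6]. Speed limits (rad/s): [2.22, 2.22, 2.79, 2.79, 3.14, 3.14, 3.14].

## Interface

Orientations are given as a rotation vector (axis times angle).
In Python, from bench import arm gives the robot as it stands. The module is installed in compiled form; this text tells all that it offers.
- The arm moves only by the tool play_rows, never from a script. Its argument "deltas" is a list of rows, each an object of numbers: "tx", "ty", "tz": the shift along the tool's x, y, z in units of 50 mm (1.0 is 50 mm); "twist": the turn about the tool's z in units of 6 degrees (1.0 is 6 degrees). In form: [{"tx": .., "ty": .., "tz": .., "twist": ..}, ...]. A call has 1 to 12 rows; each row is the pose to reach, as a shift and turn from the pose commanded when the call began, along the tool's axes at that moment; what a row does not reach only later rows make up. A row lasts 1/8 s, in which the tool goes at most 62.5 mm and 10.7 degrees, less where a joint would pass 70% of its speed; a pose out of reach is approached as far as the arm can. A call with a gripper value outside its range is refused whole. "hand" is the gripper command: -1 is fully open, 1 is shut, values between are in proportion, set as the call begins (left out, the last holds). The fingers move at their own pace and stop on an object; the grip force is fixed at half the most. Time passes only in rows, so rows that repeat a pose let the fingers close. It gives the time, the measured TCP pose, the force, the opening and the grip force at its end, in the units of the state.
- arm.read_state(): the state, without advancing time (a new reading comes with each control period).
- arm.snapshot(name): name is "scene" or "top" or "wrist"; returns a dict with "image" (480x640x3 uint8, red, green, blue), "fovy" (degrees; the focal length in pixels is half the picture's height over the tangent of half this angle, whatever the lens; pixels are square), "cx", "cy" (the principal point, pixels), "R" (3x3) and "t" (3): a world point X has camera coordinates R X + t; the wrist camera has in their place "hand_eye" (4x4, takes a point from camera to tool coordinates, whose origin is the TCP and whose axes are the flange's). Camera axes: x right, y down, z forward; pixel columns grow to the right and rows downward; lengths in m; the calibration is good to about 2 mm. A picture is of the moment at which its call begins: read the wrist's pose just before it. There is no depth.
- arm.close_job(): hands the job in; it is judged then, once.
The state is a dict: "clock": time; "joint_positions": joint angles; "joint_vel": joint speeds; "effort": joint torques, N m; "ee_pos": TCP position; "tool_rot": TCP orientation; "force": force on the tool from outside, world axes, zero at the start; "torque": the same for the moment, N m; "opening": finger opening in m; "gripper_force": force on a finger pad.
Only numpy, scipy, OpenCV 4.12 (cv2) and the standard library are available. Lean on these libraries where they do the work, as an engineer would, in place of code of your own. Each camera call takes 0.05 s, during which the arm holds its last target. There are 200 camera calls.

## Task

Stack the two new drawer parts on the drying base so that air can get round them and they stay flat: first lay the walnut drawer front centred across the two bearers of the base, in line with it; then lay the two stickers across the walnut, one directly above each bearer and parallel to it; then the maple drawer side on the stickers, centred and in line with the walnut. Finally stand the iron weight gently on the middle of the maple board, and leave the cherry offcut and the glue jar where they are.

Things in the scene. Friction and masses are not known exactly. Their poses are not given: they have to be found in the camera images.
- base: Drying base, fixed: pale plywood panel 120 (own x) by 220 mm (own y), 15 mm thick, with two blue-grey square bearers 16 mm wide, 16 high, 110 long. The bearers run along own x, centred at own y = +60 and -60 mm; their tops are 31 mm above the bench. Origin: centre of the panel's underside, on the bench; z up. It stands left or right of the middle, slightly turned.
- walnut: The walnut drawer front: dark brown board, 60 mm (own x) by 190 mm (own y), 18 mm thick, about 0.13 kg, small dark dovetail sockets at both ends and two small bored holes on top. Lies flat; origin: centre of its underside.
- maple: The maple drawer side: very pale cream board, 56 mm (own x) by 180 mm (own y), 12 mm thick, about 0.085 kg, with three dovetail tails cut on each end (the last 12 mm). Lies flat; origin: centre of its underside.
- sticker_pale: Sticker (spacer stick) of pale yellowish ash, 16 by 16 mm square, 100 mm long along own x, 20 g. Lies flat; origin: centre of its underside. The two stickers are alike but for colour; either may go over either bearer.
- sticker_red: Sticker (spacer stick) of dark red mahogany, 16 by 16 mm square, 100 mm long along own x, 20 g. Lies flat; origin: centre of its underside.
- weight: Iron bench weight, 0.5 to 0.85 kg: a black round disc 60 mm across and 30 mm high, on it a 14 mm thick brass neck and an upright brass knob 26 mm across, whose straight sides reach from 44 to 66 mm above the underside. Origin: centre of its underside, z up. Grip it by the knob.
- cherry: Bystander: orange-red cherry offcut, 64 mm (own x) by 150 mm (own y), 15 mm thick, loose and flat; not part of the stack. Origin: centre of its underside.
- jar: Bystander: squat white glue jar with a yellow band and red lid, 56 mm across, 64 mm high, loose. Origin: centre of its underside.
- stone: Bystander: grey sharpening stone in a dark walnut holder, fixed, 100 mm (own x) by 250 mm (own y), 39 mm high. Origin: centre of its underside, on the bench. It and the base may be swapped. Objects not listed here (a chisel, rule, pencil, mallet and so on) lie outside the area of the task's things, and those near it are under 70 mm high.
Not all that is in view belongs to the job. There is more than one size of the sticker_pale; the one meant has the size given above. There is more than one size of the weight; the one meant has the size given above.

How it is judged:
By the outcome, as a careful person would: the job done as asked, in the order asked, and still so for the second after the job is handed in, with the robot touching nothing.
It also fails if it takes over 141 s, if anything falls off the work surface, if the arm or the gripper's body presses on something with over 40 N, if the wrist force passes 120 N, or if a joint passes its speed limit or range.

## Working session

There is one attempt and no reset: what is moved stays moved. The work goes in short steps, Python scripts to look and compute and a tool call to move; the robot and the scene stay as the last step left them, time stands still between calls to the robot, and variables do not carry over. Pictures are saved under pics/ and viewed, at most 14 in all, crops included, and the job is handed in when it is done.

Besides the shell and the picture viewer there is one more tool, called after "Emit:" by a JSON object that holds its "fn" and its "kwargs", one argument or row to a line. play_rows: Moves the arm, as the interface text tells. Its arguments: {"type":"object","properties":{"deltas":{"type":"array","items":{"type":"object","properties":{"tx":{"type":"number"},"ty":{"type":"number"},"tz":{"type":"number"},"twist":{"type":"number"}}}},"hand":{"type":"number"}},"required":["deltas"]}

```bash
mkdir -p pics; ls
python3 - <<'E'
from bench import arm
import cv2
s=arm.read_state();print(s)
for n in("top","scene"):
    d=arm.snapshot(n);cv2.imwrite(f"pics/{n}0.png",d["image"][:,:,::-1]);print({k:v for k,v in d.items() if k!="image"})
E
```

```text
pics
{'clock': 0.0, 'joint_positions': array([-1.19460313,  0.33291883, -0.06466035,  1.46095073,  0.02158212,
        1.3499134 , -0.08851908]), 'joint_vel': array([ 0.00060085, -0.00150795, -0.00097673, -0.00015476, -0.00012951,
       -0.00010078,  0.00015292]), 'effort': array([-8.38424967e-05, -6.25462174e+01,  4.89731343e-02, -3.91590106e+01,
        1.62924343e-02,  1.00108815e-02,  1.45895012e-05]), 'ee_pos': array([0.24254532, 0.57554165, 0.19488206]), 'tool_rot': array([-6.22294449e-01, -3.07910513e+00,  2.32091727e-03]), 'force': array([ 0.18671679, -0.01822701,  0.79163696]), 'torque': array([-0.01533765,  0.01940163,  0.00311606]), 'gripper_force': 0.0, 'opening': 0.0853253999810826}
{'fovy': 50.24622842332505, 'cx': 324.1004893875786, 'cy': 243.39235360661573, 'R': array([[ 0.00617823, -0.99997968, -0.00157254],
       [-0.99823358, -0.00607451, -0.05910008],
       [ 0.05908932,  0.0019349 , -0.99825082]]), 't': array([-0.03508929,  0.51726133,  1.19493896])}
{'fovy': 56.79346797648843, 'cx': 319.972476375798, 'cy': 246.5945942956378, 'R': array([[-0.04193655,  0.99911455, -0.0033825 ],
       [ 0.7560883 ,  0.02952238, -0.65380342],
       [-0.65312465, -0.02997573, -0.75665689]]), 't': array([ 0.06438121, -0.38888425,  1.54846861])}
```

View pics/top0.png

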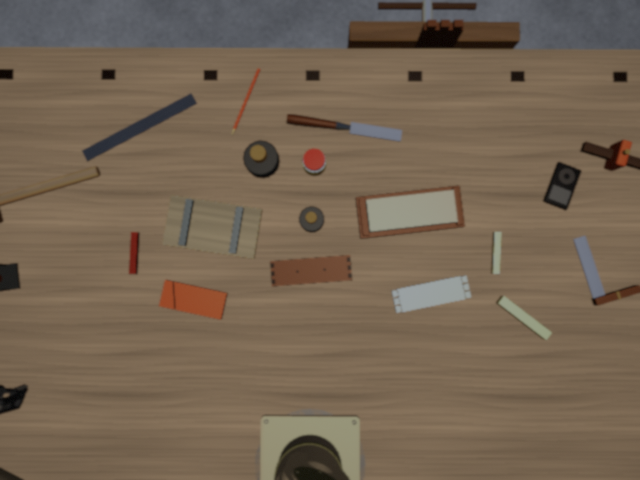

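View pics/scene0.png

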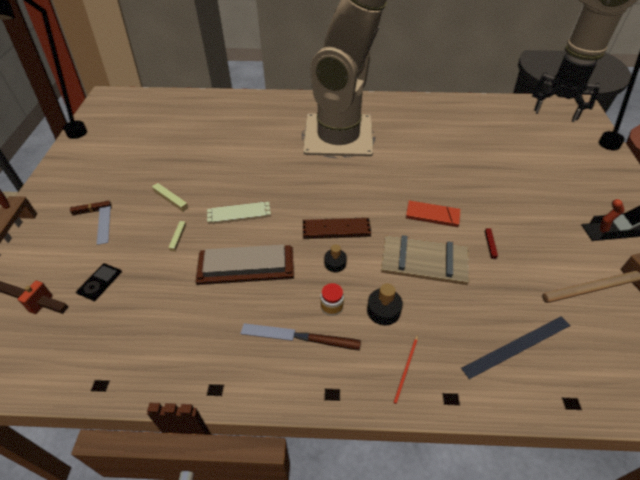

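The top view shows the base at (212,228), walnut (311,270), maple (432,294), red sticker (134,253), cherry (193,299), jar (314,160) and stone (410,212). At about 425 px/m, the 100 mm pale sticker is the one at (497,253); the one at (525,317) is longer. The 60 mm weight is at (312,219), and (261,158) is the larger one. The scene view agrees with this.

```bash
cat > h.py <<'E'
import numpy as np, cv2
from scipy.spatial.transform import Rotation as Ro
from bench import arm
def cam(d,s=None):
    f=d["image"].shape[0]/2/np.tan(np.radians(d["fovy"]/2))
    if "R" in d: R=np.array(d["R"]).T; c=-R@np.array(d["t"])
    else:
        H=np.array(d["hand_eye"]); T=Ro.from_rotvec(s["tool_rot"]).as_matrix()
        R=T@H[:3,:3]; c=T@H[:3,3]+s["ee_pos"]
    return f,d["cx"],d["cy"],R,c
def ray(C,uv,z):
    f,cx,cy,R,c=C; uv=np.atleast_2d(uv).astype(float)
    v=np.c_[(uv[:,0]-cx)/f,(uv[:,1]-cy)/f,np.ones(len(uv))]@R.T
    return c+v*((z-c[2])/v[:,2])[:,None]
def rect(P):
    "world-plane rectangle of points: centre, short, long, direction of long axis (deg, -90..90)"
    (x,y),(w,h),a=cv2.minAreaRect((P[:,:2]*1000).astype(np.float32))
    if w<h: w,h,a=h,w,a+90
    return np.round([x,y,h,w,(a+90)%180-90],1)
def blobs(mask,C,z,amin=60,roi=None):
    if roi: m=np.zeros_like(mask); x0,y0,x1,y1=roi; m[y0:y1,x0:x1]=mask[y0:y1,x0:x1]; mask=m
    out=[]
    for c in cv2.findContours(mask,cv2.RETR_EXTERNAL,cv2.CHAIN_APPROX_NONE)[0]:
        if cv2.contourArea(c)>=amin: out.append((rect(ray(C,c[:,0],z)),np.round(c[:,0].mean(0)).astype(int)))
    return out
def go(x,y,z,axis=None):
    "print tx,ty,tz,twist (units) to world target in mm; axis = world direction (deg) of the closing line"
    s=arm.read_state(); T=Ro.from_rotvec(s["tool_rot"]).as_matrix()
    d=T.T@(np.array([x,y,z])/1000-s["ee_pos"])/.05
    ya=np.degrees(np.arctan2(T[1,1],T[0,1])); tw=None
    if axis is not None: tw=-((axis-ya+90)%180-90)/6   # tool z down: positive twist turns clockwise from above
    print("delta",d.round(3),"twist",tw if tw is None else round(tw,3),"yaw",ya.round(1),"tcp",(s["ee_pos"]*1000).round(1),"q7",s["joint_positions"][6].round(2),"F",s["force"].round(1),"open",round(s["opening"],4),"t",s["clock"])
E
python3 - <<'E'
from h import *
d=arm.snapshot("top");im=d["image"];C=cam(d);hsv=cv2.cvtColor(im,cv2.COLOR_RGB2HSV)
for n,p in dict(bearer=(186,222),bearer2=(238,230),panel=(212,228),walnut=(330,272),maple=(432,294),pale=(497,253),red=(134,253),cherry=(200,300),bench=(350,330),bench2=(250,280),weight=(305,228),knob=(311,217)).items(): print(n,hsv[p[1],p[0]],im[p[1],p[0]])
E
```

```text
bearer [90 13 95] [90 95 95]
bearer2 [70  9 89] [86 89 87]
panel [ 19  69 125] [125 113  91]
walnut [ 11 134 112] [112  75  53]
maple [ 85  10 160] [154 160 159]
pale [ 39  34 159] [153 159 138]
red [  4 206 109] [109  32  21]
cherry [  9 179 151] [151  77  45]
bench [ 16  82 118] [118 100  80]
bench2 [ 16  83 120] [120 102  81]
weight [17 38 60] [60 56 51]
knob [ 20 137 119] [119  97  55]
```

Run:
```python
from h import *
d=arm.snapshot("top");C=cam(d);hsv=cv2.cvtColor(d["image"],cv2.COLOR_RGB2HSV);print(C[4])
R=lambda lo,hi:cv2.inRange(hsv,lo,hi)
def show(n,m,z,roi):
    for b in blobs(m,C,z,40,roi): print(n,*b)
show("bearer",R((0,0,60),(179,45,115)),.031,(165,190,265,265))
show("walnut",R((0,100,40),(14,255,135)),.018,(262,248,362,295))
show("maple",R((0,0,130),(179,60,255)),.012,(380,265,480,320))
show("pale",R((0,0,130),(179,60,255)),.016,(482,220,515,285))
show("red",R((0,150,50),(12,255,255)),.016,(120,220,150,285))
show("cherry",R((0,150,50),(12,255,255)),.015,(150,270,240,330))
show("weight",R((0,0,0),(179,255,75)),.03,(290,195,335,240))
show("knob",R((0,90,60),(179,255,255)),.066,(302,208,322,226))
```

```text
[ 0.44595628 -0.03425855  1.2233638 ]
bearer [547.5 175.4  18.1 109.7  -8.5] [236 230]
bearer [564.9 293.3  18.7 109.8  -8.4] [185 222]
walnut [ 4.541e+02 -4.000e-01  6.110e+01  1.897e+02 -8.500e+01] [311 270]
maple [ 400.4 -285.4   59.7  182.6  -78. ] [432 294]
pale [ 498.5 -440.8   16.9  102.3   -3.3] [497 252]
red [493.2 418.3  16.9  97.   -1.2] [133 252]
cherry [384.4 276.2  62.7 149.1  78.4] [193 299]
weight [573.7  -2.1  54.8  54.8  45.5] [311 219]
knob [574.4  -1.9  25.8  25.8  45.3] [311 217]
```

```bash
python3 -c "
from h import *
go(556,235,200,-8.4)"
```

```text
delta [-8.422 -3.846 -0.092] twist 12.592 yaw 67.2 tcp [242.6 575.7 195.2] q7 -0.09 F [-0.6 -0.1 -0.5] open 0.0854 t 0.2
```

Emit:
{"fn": "play_rows", "kwargs": {
  "deltas": [
    {"tx":-8.42,"ty":-3.85,"tz":-0.1,"twist":12.6},
    {"tx":-8.42,"ty":-3.85,"tz":-0.1,"twist":12.6},
    {"tx":-8.42,"ty":-3.85,"tz":-0.1,"twist":12.6},
    {"tx":-8.42,"ty":-3.85,"tz":-0.1,"twist":12.6},
    {"tx":-8.42,"ty":-3.85,"tz":-0.1,"twist":12.6},
    {"tx":-8.42,"ty":-3.85,"tz":-0.1,"twist":12.6},
    {"tx":-8.42,"ty":-3.85,"tz":-0.1,"twist":12.6},
    {"tx":-8.42,"ty":-3.85,"tz":-0.1,"twist":12.6},
    {"tx":-8.42,"ty":-3.85,"tz":-0.1,"twist":12.6},
    {"tx":-8.42,"ty":-3.85,"tz":-0.1,"twist":12.6},
    {"tx":-8.42,"ty":-3.85,"tz":-0.1,"twist":12.6},
    {"tx":-8.42,"ty":-3.85,"tz":-0.1,"twist":12.6}
  ],
  "hand": -1
}}

```text
clock: 1.7
ee_pos: [0.5554, 0.236, 0.2008]
tool_rot: [-2.377, -2.053, -0.0]
force: [0.1, 0.3, 1.1]
opening: 0.0857
gripper_force: 0.0
```

```bash
cat > w.py <<'E'
from h import *
def wrist(name=None):
    s=arm.read_state(); d=arm.snapshot("wrist"); C=cam(d,s)
    if name: cv2.imwrite(f"pics/{name}.png",d["image"][:,:,::-1])
    return d["image"],cv2.cvtColor(d["image"],cv2.COLOR_RGB2HSV),C
E
python3 -c "
from w import *
go(454,0,160,5)
im,h,C=wrist('w1');print(C[4])"
```

```text
delta [-4.966 -1.32   0.814] twist -2.226 yaw -8.4 tcp [555.4 236.  200.8] q7 -0.55 F [0.1 0.3 1.1] open 0.0857 t 1.7
[0.5644408  0.30118079 0.37896957]
```

View pics/w1.png

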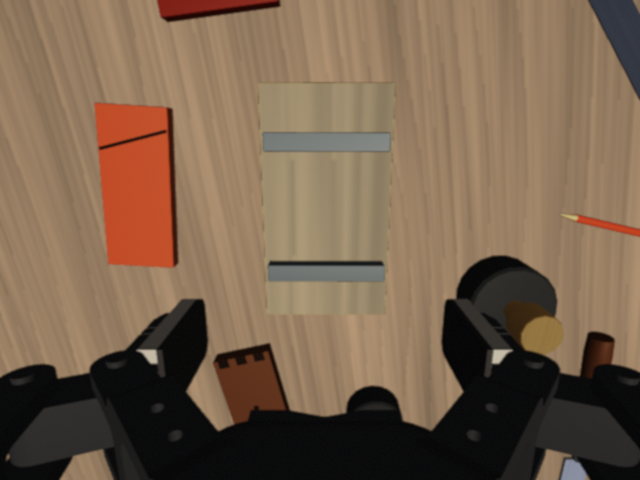

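The wrist view shows the base square to the tool, with the bearers at about (326,142) and (326,272). The walnut's end is at the bottom, near (250,380).

```bash
python3 -c "
from w import *
im,h,C=wrist()
m=cv2.inRange(h,(60,0,60),(130,80,200))
m=cv2.morphologyEx(m,cv2.MORPH_OPEN,np.ones((3,3)))
for b in blobs(m,C,.031,500,(255,120,400,290)): print(*b)
"
```

```text
[547.5 179.4  13.9 106.6  -8.4] [326 272]
[562.9 297.6  13.3 102.5  -8.4] [323 140]
```

Emit:
{"fn": "play_rows", "kwargs": {
  "deltas": [
    {"tx":-4.97,"ty":-1.32,"tz":0.8,"twist":-2.23},
    {"tx":-4.97,"ty":-1.32,"tz":0.8,"twist":-2.23},
    {"tx":-4.97,"ty":-1.32,"tz":0.8,"twist":-2.23},
    {"tx":-4.97,"ty":-1.32,"tz":0.8,"twist":-2.23},
    {"tx":-4.97,"ty":-1.32,"tz":0.8,"twist":-2.23},
    {"tx":-4.97,"ty":-1.32,"tz":0.8,"twist":-2.23},
    {"tx":-4.97,"ty":-1.32,"tz":0.8,"twist":-2.23},
    {"tx":-4.97,"ty":-1.32,"tz":0.8,"twist":-2.23}
  ]
}}

```text
clock: 2.8
ee_pos: [0.4546, 0.0002, 0.1607]
tool_rot: [2.121, 2.317, -0.0]
force: [0.0, 0.1, 0.4]
opening: 0.0857
gripper_force: 0.0
```

```bash
python3 -c "
from w import *
go(454,0,0,5)
im,h,C=wrist('w2');print(C[4])"
```

```text
delta [-2.000e-03 -1.200e-02  3.214e+00] twist 0.008 yaw 5.0 tcp [4.546e+02 2.000e-01 1.607e+02] q7 -0.03 F [0.  0.1 0.4] open 0.0857 t 2.8
[0.44842249 0.06588051 0.33887558]
```

View pics/w2.png

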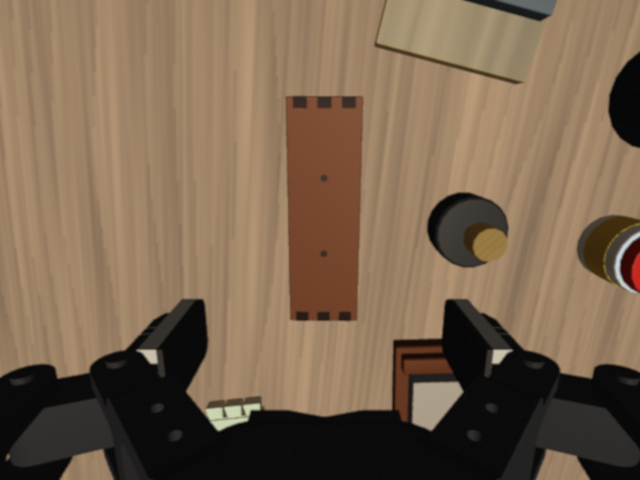

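The walnut lies at (286-362, 97-320) in line with the tool. The small weight, at (468,228), is clear of the right finger.

```bash
python3 -c "
from w import *
im,h,C=wrist()
m=cv2.inRange(h,(0,110,30),(13,255,200))
m=cv2.morphologyEx(m,cv2.MORPH_CLOSE,np.ones((9,9)))
for b in blobs(m,C,.018,2000,(270,80,380,335)): print(*b)
print(h[200,[280,284,288,292,320,360,364,368]])
w=cv2.cvtColor(cv2.imread('pics/w1.png'),cv2.COLOR_BGR2HSV)
for v in list(range(126,158,2))+list(range(256,288,2)): print(v,w[v,326],end=' ')
"
```

```text
[453.4   1.7  59.7 189.  -85.2] [324 198]
[[ 16  89 166]
 [ 16  89 166]
 [ 12 122 119]
 [ 10 156 118]
 [ 10 153 120]
 [ 13 106 125]
 [ 15  91 160]
 [ 15  87 164]]
126 [ 19  76 150] 128 [ 19  76 150] 130 [ 19  76 150] 132 [ 21  49 120] 134 [ 68   8 125] 136 [ 68   8 128] 138 [ 68   8 129] 140 [ 60   8 129] 142 [ 60   8 129] 144 [ 68   8 129] 146 [ 68   8 130] 148 [ 60   8 131] 150 [ 42  11 121] 152 [ 20  73 139] 154 [ 19  77 152] 156 [ 19  77 152] 256 [ 19  77 155] 258 [ 19  77 155] 260 [ 19  73 122] 262 [23 29 35] 264 [83 28 36] 266 [ 72  12 105] 268 [ 72  10 123] 270 [ 68   8 121] 272 [ 72  11 121] 274 [ 78  11 119] 276 [ 78  11 117] 278 [ 78  11 116] 280 [ 30  13 118] 282 [ 19  73 150] 284 [ 19  78 157] 286 [ 19  76 157]
```

```bash
python3 -c "
from w import *
d=arm.snapshot('wrist')
C=cam(d,dict(ee_pos=np.array([.5554,.2360,.2008]),tool_rot=np.array([-2.377,-2.053,0])))
h=cv2.cvtColor(cv2.imread('pics/w1.png'),cv2.COLOR_BGR2HSV)
m=cv2.inRange(h,(0,0,80),(179,42,200))
for b in blobs(m,C,.031,500,(255,120,400,290)): print(*b)
m=cv2.inRange(h,(18,60,100),(179,85,200))
print(C[3].round(3))
"
```

```text
[547.8 178.2  15.9 109.2  -7.8] [326 273]
[565.6 296.8  15.5 109.3  -8.9] [326 142]
[[ 0.989 -0.141 -0.038]
 [-0.146 -0.956 -0.253]
 [-0.001  0.256 -0.967]]
```

Emit:
{"fn": "play_rows", "kwargs": {
  "deltas": [
    {"tx":0.03,"ty":-0.02,"tz":1.0},
    {"tx":0.03,"ty":-0.02,"tz":1.9},
    {"tx":0.03,"ty":-0.02,"tz":2.5},
    {"tx":0.03,"ty":-0.02,"tz":2.9},
    {"tx":0.03,"ty":-0.02,"tz":3.06},
    {"tx":0.03,"ty":-0.02,"tz":3.16},
    {"tx":0.03,"ty":-0.02,"tz":3.18},
    {"tx":0.03,"ty":-0.02,"tz":3.18}
  ]
}}

```text
$.deltas[0]: bad value
```

Emit:
{"fn": "play_rows", "kwargs": {
  "deltas": [
    {"tz":0},
    {"tz":0},
    {"tz":0},
    {"tz":0},
    {"tz":0},
    {"tz":0},
    {"tz":0},
    {"tz":0}
  ],
  "hand": 1
}}

```text
$.deltas[0]: bad value
```

Emit:
{"fn": "play_rows", "kwargs": {
  "deltas": [
    {"tx":0.03,"ty":-0.02,"tz":1.0,"twist":0.0},
    {"tx":0.03,"ty":-0.02,"tz":1.9,"twist":0.0},
    {"tx":0.03,"ty":-0.02,"tz":2.5,"twist":0.0},
    {"tx":0.03,"ty":-0.02,"tz":2.9,"twist":0.0},
    {"tx":0.03,"ty":-0.02,"tz":3.06,"twist":0.0},
    {"tx":0.03,"ty":-0.02,"tz":3.16,"twist":0.0},
    {"tx":0.03,"ty":-0.02,"tz":3.18,"twist":0.0},
    {"tx":0.03,"ty":-0.02,"tz":3.18,"twist":0.0}
  ]
}}

```text
clock: 3.95
ee_pos: [0.4534, 0.0005, 0.0022]
tool_rot: [2.124, 2.315, 0.001]
force: [0.6, 0.6, 0.5]
opening: 0.0856
gripper_force: 0.0
```

Emit:
{"fn": "play_rows", "kwargs": {
  "deltas": [
    {"tx":0,"ty":0,"tz":0,"twist":0},
    {"tx":0,"ty":0,"tz":0,"twist":0},
    {"tx":0,"ty":0,"tz":0,"twist":0},
    {"tx":0,"ty":0,"tz":0,"twist":0},
    {"tx":0,"ty":0,"tz":0,"twist":0},
    {"tx":0,"ty":0,"tz":0,"twist":0}
  ],
  "hand": 1
}}

```text
clock: 4.7
ee_pos: [0.453, 0.0004, 0.0017]
tool_rot: [-2.124, -2.315, -0.0]
force: [0.4, -1.7, -0.2]
opening: -0.0
gripper_force: 0.0
```

```bash
python3 -c "
from h import *
go(454,0,0,5)"
```

```text
delta [-0.01   0.02   0.034] twist -0.011 yaw 4.9 tcp [4.53e+02 4.00e-01 1.70e+00] q7 0.08 F [ 0.4 -1.7 -0.2] open -0.0 t 4.7
```

```bash
python3 -c "
from w import *
im,h,C=wrist('w3')
t=arm.snapshot('scene')['image'][130:400,200:500]
i=cv2.resize(t,(600,540));cv2.imwrite('pics/s3.png',i[:,:,::-1])"
```

```text
(no output)
```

View pics/w3.png

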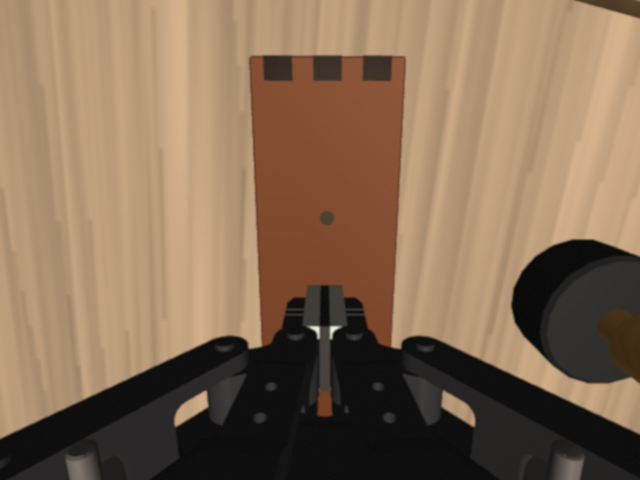

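View pics/s3.png

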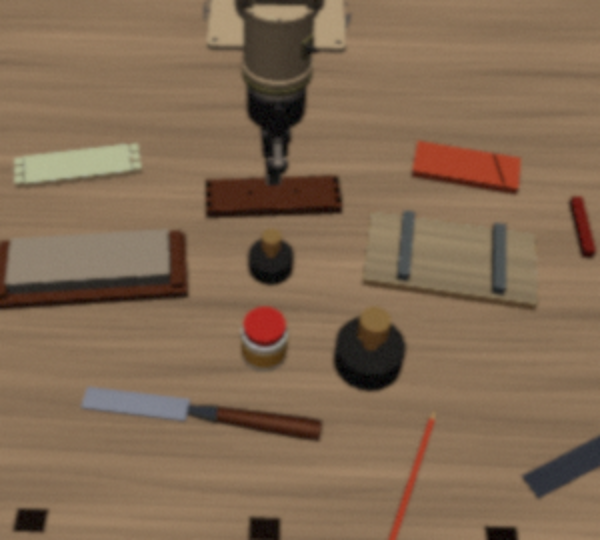

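The fingers shut above the walnut, which hasn't moved. I'll check the tip position against the stated TCP before going further.

```bash
python3 -c "
from w import *
im,h,C=wrist()
d=arm.snapshot('wrist');H=np.array(d['hand_eye']);print(H.round(4))
f,cx,cy=C[:3]
for z in (0,-.005,-.01,-.015,-.019,-.025,-.03,-.04):
    p=np.linalg.inv(H)@np.array([0,0,z,1]);print(z,(f*p[0]/p[2]+cx).round(),(f*p[1]/p[2]+cy).round())
m=cv2.inRange(h,(0,110,30),(13,255,200))
for v in (80,150,220):
    x=np.where(m[v,240:420])[0]+240
    print(v,x[0],x[-1],np.linalg.norm(np.diff(ray(C,[[x[0],v],[x[-1],v]],.018),axis=0)))
s=arm.read_state();print(Ro.from_rotvec(s['tool_rot']).as_matrix().round(3))
"
```

```text
[[-2.000e-04 -9.666e-01 -2.564e-01  6.590e-02]
 [ 1.000e+00 -2.000e-04 -2.000e-04 -3.000e-04]
 [ 2.000e-04 -2.564e-01  9.666e-01 -1.782e-01]
 [ 0.000e+00  0.000e+00  0.000e+00  1.000e+00]]
0 325.0 278.0
-0.005 325.0 282.0
-0.01 325.0 286.0
-0.015 325.0 290.0
-0.019 325.0 293.0
-0.025 325.0 299.0
-0.03 325.0 304.0
-0.04 325.0 314.0
80 250 404 0.05934265725357916
150 254 400 0.05877076686538256
220 257 396 0.058566822172340036
[[-0.086  0.996 -0.   ]
 [ 0.996  0.086  0.   ]
 [ 0.    -0.    -1.   ]]
```

```bash
python3 -c "
from w import *
d=arm.snapshot('wrist');H=np.array(d['hand_eye']);f=240/np.tan(np.radians(d['fovy']/2));print(f)
for x in(.011,-.011):
  for z in (0,-.01,-.02,-.03,-.04,-.05):
    p=np.linalg.inv(H)@np.array([x,0,z,1]);print(x,z,(f*p[1]/p[2]+d['cy']).round())
im=d['image'][260:430,230:420];cv2.imwrite('pics/c4.png',cv2.resize(im[:,:,::-1],(760,600)))
"
```

```text
391.92986783349994
0.011 0 256.0
0.011 -0.01 263.0
0.011 -0.02 270.0
0.011 -0.03 278.0
0.011 -0.04 287.0
0.011 -0.05 298.0
-0.011 0 299.0
-0.011 -0.01 308.0
-0.011 -0.02 317.0
-0.011 -0.03 328.0
-0.011 -0.04 340.0
-0.011 -0.05 354.0
```

View pics/c4.png

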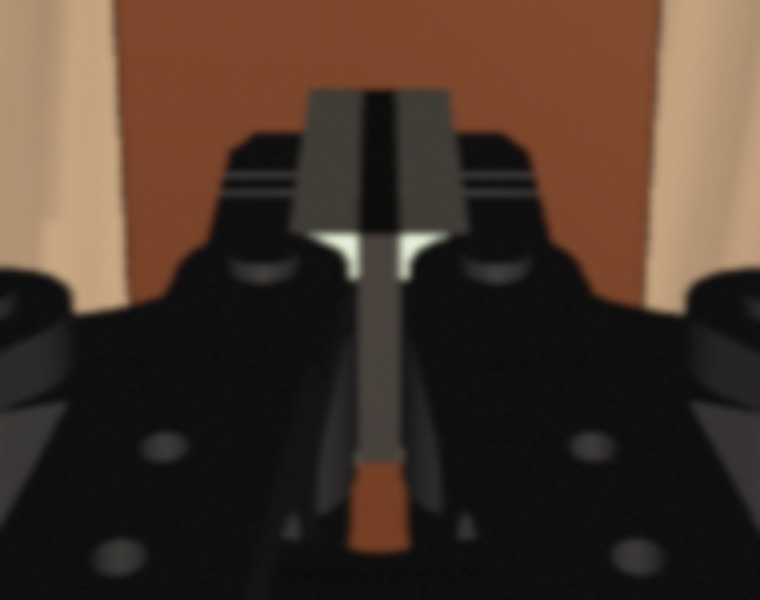

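The finger blocks span rows 285–326. That puts the real tips well behind the stated TCP, at roughly 38 mm. A gentle touch on the walnut top should settle it.

Emit:
{"fn": "play_rows", "kwargs": {
  "deltas": [
    {"tx":0,"ty":0,"tz":0.1,"twist":0},
    {"tx":0,"ty":0,"tz":0.2,"twist":0},
    {"tx":0,"ty":0,"tz":0.25,"twist":0},
    {"tx":0,"ty":0,"tz":0.25,"twist":0}
  ]
}}

```text
clock: 5.45
ee_pos: [0.4528, 0.0004, -0.0111]
tool_rot: [-2.124, -2.315, 0.001]
force: [-0.5, -0.6, -0.3]
opening: -0.0001
gripper_force: 0.0
```

```bash
python3 -c "
from w import *
go(453,0,0,5)
im,h,C=wrist()
cv2.imwrite('pics/c5.png',im[:,:,::-1])
g=im[:,324-12];print([ (v,tuple(g[v])) for v in range(255,300,4)])"
```

```text
delta [-0.008  0.004 -0.222] twist -0.011 yaw 4.9 tcp [ 4.528e+02  4.000e-01 -1.110e+01] q7 0.09 F [-0.5 -0.6 -0.3] open -0.0001 t 5.45
[(255, (np.uint8(125), np.uint8(72), np.uint8(46))), (259, (np.uint8(125), np.uint8(71), np.uint8(45))), (263, (np.uint8(125), np.uint8(71), np.uint8(44))), (267, (np.uint8(124), np.uint8(70), np.uint8(43))), (271, (np.uint8(125), np.uint8(70), np.uint8(44))), (275, (np.uint8(124), np.uint8(70), np.uint8(44))), (279, (np.uint8(124), np.uint8(70), np.uint8(44))), (283, (np.uint8(124), np.uint8(70), np.uint8(45))), (287, (np.uint8(64), np.uint8(60), np.uint8(54))), (291, (np.uint8(65), np.uint8(61), np.uint8(56))), (295, (np.uint8(65), np.uint8(61), np.uint8(55))), (299, (np.uint8(65), np.uint8(61), np.uint8(55)))]
```

Emit:
{"fn": "play_rows", "kwargs": {
  "deltas": [
    {"tx":0,"ty":0,"tz":0.05,"twist":0},
    {"tx":0,"ty":0,"tz":0.1,"twist":0},
    {"tx":0,"ty":0,"tz":0.1,"twist":0}
  ]
}}

```text
clock: 5.88
ee_pos: [0.4528, 0.0004, -0.016]
tool_rot: [-2.124, -2.315, 0.0]
force: [0.6, -0.1, 0.3]
opening: -0.0001
gripper_force: 0.0
```

Emit:
{"fn": "play_rows", "kwargs": {
  "deltas": [
    {"tx":0,"ty":0,"tz":0.03,"twist":0},
    {"tx":0,"ty":0,"tz":0.05,"twist":0},
    {"tx":0,"ty":0,"tz":0.05,"twist":0}
  ]
}}

```text
clock: 6.25
ee_pos: [0.4531, 0.0005, -0.0175]
tool_rot: [-2.124, -2.314, -0.001]
force: [-4.9, -0.7, 16.3]
opening: -0.0001
gripper_force: 7.8
```

Contact came at TCP z ≈ −17 mm on the 18 mm board. With the fingers shut, the tips are therefore 35 mm behind the reported TCP, and I'll use that offset from here on.

Emit:
{"fn": "play_rows", "kwargs": {
  "deltas": [
    {"tx":0,"ty":0,"tz":-0.4,"twist":0},
    {"tx":0,"ty":0,"tz":-0.76,"twist":0},
    {"tx":0,"ty":0,"tz":-0.76,"twist":0},
    {"tx":0,"ty":0,"tz":-0.76,"twist":0},
    {"tx":0,"ty":0,"tz":-0.76,"twist":0},
    {"tx":0,"ty":0,"tz":-0.76,"twist":0},
    {"tx":0,"ty":0,"tz":-0.76,"twist":0}
  ],
  "hand": -1
}}

```text
clock: 7.12
ee_pos: [0.4528, 0.0004, 0.0195]
tool_rot: [-2.124, -2.315, 0.001]
force: [0.2, -0.2, 0.2]
opening: 0.0855
gripper_force: 0.0
```

```bash
python3 -c "
from w import *
go(453.4,1.5,-35,4.9)
im,h,C=wrist()
m=cv2.inRange(h,(0,110,30),(13,255,200))
for b in blobs(m,C,.018,2000,(200,20,450,320)): print(*b)
"
```

```text
delta [0.022 0.013 1.089] twist 0.005 yaw 4.9 tcp [4.528e+02 4.000e-01 1.950e+01] q7 0.06 F [ 0.2 -0.2  0.2] open 0.0855 t 7.125
[450.4  36.9  59.4 118.1 -85.2] [327 176]
```

Emit:
{"fn": "play_rows", "kwargs": {
  "deltas": [
    {"tx":0.02,"ty":0.01,"tz":0.4,"twist":0},
    {"tx":0.02,"ty":0.01,"tz":0.75,"twist":0},
    {"tx":0.02,"ty":0.01,"tz":0.95,"twist":0},
    {"tx":0.02,"ty":0.01,"tz":1.05,"twist":0},
    {"tx":0.02,"ty":0.01,"tz":1.09,"twist":0},
    {"tx":0.02,"ty":0.01,"tz":1.09,"twist":0}
  ]
}}

```text
clock: 7.92
ee_pos: [0.4536, 0.0015, -0.0345]
tool_rot: [2.124, 2.315, 0.001]
force: [0.3, -0.9, 0.4]
opening: 0.0859
gripper_force: 0.0
```

Emit:
{"fn": "play_rows", "kwargs": {
  "deltas": [
    {"tx":0,"ty":0,"tz":0,"twist":0},
    {"tx":0,"ty":0,"tz":0,"twist":0},
    {"tx":0,"ty":0,"tz":0,"twist":0},
    {"tx":0,"ty":0,"tz":0,"twist":0},
    {"tx":0,"ty":0,"tz":0,"twist":0}
  ],
  "hand": 1
}}

```text
clock: 8.55
ee_pos: [0.4537, 0.0016, -0.0341]
tool_rot: [-2.124, -2.315, -0.001]
force: [-3.2, 0.7, 9.3]
opening: 0.0583
gripper_force: 63.4
```

```bash
python3 -c "
from w import *
go(555.9,236.5,60,-8.4)
"
```

```text
delta [ 4.507  2.441 -1.879] twist 2.221 yaw 4.9 tcp [453.7   1.6 -34.1] q7 0.12 F [-3.2  0.7  9.3] open 0.0583 t 8.55
```

Emit:
{"fn": "play_rows", "kwargs": {
  "deltas": [
    {"tx":0,"ty":0,"tz":-0.3,"twist":0},
    {"tx":0,"ty":0,"tz":-1.0,"twist":0},
    {"tx":0,"ty":0,"tz":-1.88,"twist":0},
    {"tx":0.8,"ty":0.43,"tz":-1.88,"twist":0.4},
    {"tx":1.6,"ty":0.86,"tz":-1.88,"twist":0.8},
    {"tx":2.4,"ty":1.3,"tz":-1.88,"twist":1.2},
    {"tx":3.2,"ty":1.73,"tz":-1.88,"twist":1.6},
    {"tx":4.0,"ty":2.16,"tz":-1.88,"twist":2.0},
    {"tx":4.4,"ty":2.4,"tz":-1.88,"twist":2.2},
    {"tx":4.52,"ty":2.45,"tz":-1.88,"twist":2.22},
    {"tx":4.52,"ty":2.45,"tz":-1.88,"twist":2.22},
    {"tx":4.52,"ty":2.45,"tz":-1.88,"twist":2.22}
  ]
}}

```text
clock: 10.05
ee_pos: [0.5559, 0.2357, 0.0595]
tool_rot: [2.379, 2.051, -0.0]
force: [0.8, -0.7, -1.3]
opening: 0.0583
gripper_force: 65.9
```

```bash
python3 -c "
from w import *
go(556.5,237.3,-1.5,-8.4)
im,h,C=wrist('w6')
m=cv2.inRange(h,(0,110,30),(13,255,200))
for b in blobs(m,C,.112,2000,(150,20,500,330)): print('walnut',*b)
m=cv2.inRange(h,(0,0,75),(179,42,200))
for b in blobs(m,C,.031,80,(150,20,500,420)): print(*b)
"
```

```text
delta [0.034 0.007 1.22 ] twist -0.01 yaw -8.5 tcp [555.9 235.7  59.5] q7 -0.5 F [ 0.8 -0.7 -1.3] open 0.0583 t 10.05
walnut [562.2 282.5  59.3  94.   81.5] [324 161]
[614.4 177.2  10.4  11.   -8.8] [437 339]
[481.6 197.3   9.7  10.5  -8.5] [210 338]
[615.9 289.3   6.8  15.4  81.5] [426 145]
[513.8 304.5   5.1  15.4  81.4] [225 145]
```

View pics/w6.png

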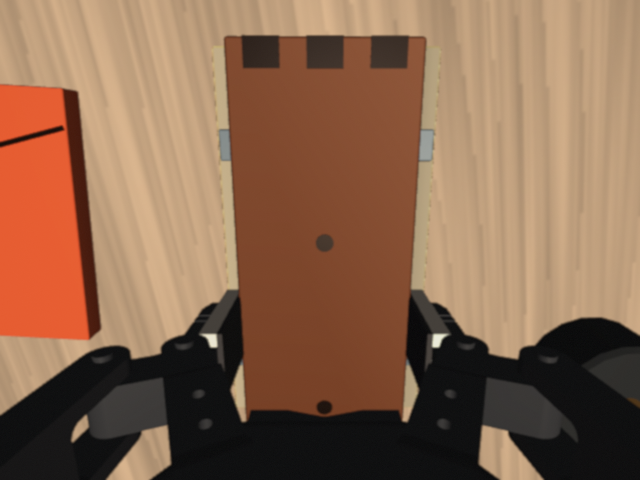

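The walnut is held level and in line, with the bearer stubs showing at (225,145) and (426,145). It needs about 2 mm more along the base, then down.

Emit:
{"fn": "play_rows", "kwargs": {
  "deltas": [
    {"tx":0.042,"ty":0.01,"tz":0.4,"twist":0},
    {"tx":0.042,"ty":0.01,"tz":0.8,"twist":0},
    {"tx":0.042,"ty":0.01,"tz":1.05,"twist":0},
    {"tx":0.042,"ty":0.01,"tz":1.15,"twist":0},
    {"tx":0.042,"ty":0.01,"tz":1.2,"twist":0},
    {"tx":0.042,"ty":0.01,"tz":1.22,"twist":0},
    {"tx":0.042,"ty":0.01,"tz":1.24,"twist":0},
    {"tx":0.042,"ty":0.01,"tz":1.24,"twist":0}
  ]
}}

```text
clock: 11.1
ee_pos: [0.5569, 0.2392, -0.0026]
tool_rot: [-2.378, -2.053, -0.001]
force: [0.2, -0.3, -2.3]
opening: 0.0586
gripper_force: 66.0
```

Emit:
{"fn": "play_rows", "kwargs": {
  "deltas": [
    {"tx":-0.03,"ty":0,"tz":0,"twist":0},
    {"tx":-0.03,"ty":0,"tz":0.01,"twist":0},
    {"tx":-0.03,"ty":0,"tz":0.02,"twist":0},
    {"tx":-0.03,"ty":0,"tz":0.02,"twist":0}
  ]
}}

```text
clock: 11.6
ee_pos: [0.5567, 0.2375, -0.003]
tool_rot: [-2.378, -2.053, -0.0]
force: [-4.8, -2.3, 8.2]
opening: 0.0585
gripper_force: 67.0
```

Touching. Release and rise.

Emit:
{"fn": "play_rows", "kwargs": {
  "deltas": [
    {"tx":0,"ty":0,"tz":0,"twist":0},
    {"tx":0,"ty":0,"tz":0,"twist":0},
    {"tx":0,"ty":0,"tz":0,"twist":0},
    {"tx":0,"ty":0,"tz":0,"twist":0},
    {"tx":0,"ty":0,"tz":-0.5,"twist":0},
    {"tx":0,"ty":0,"tz":-1.5,"twist":0},
    {"tx":0,"ty":0,"tz":-2.7,"twist":0},
    {"tx":0,"ty":0,"tz":-3.7,"twist":0},
    {"tx":0,"ty":0,"tz":-4.0,"twist":0},
    {"tx":0,"ty":0,"tz":-4.0,"twist":0},
    {"tx":0,"ty":0,"tz":-4.0,"twist":0}
  ],
  "hand": -1
}}

```text
clock: 12.98
ee_pos: [0.5557, 0.2374, 0.1943]
tool_rot: [-2.377, -2.053, 0.004]
force: [0.2, -0.4, -1.0]
opening: 0.0855
gripper_force: 0.0
```

```bash
python3 -c "
from w import *
go(493,418,120,88.8)
im,h,C=wrist('w7')
m=cv2.inRange(h,(0,110,30),(13,255,200))
m=cv2.morphologyEx(m,cv2.MORPH_CLOSE,np.ones((9,9)))
for b in blobs(m,C,.049,2000,(250,20,400,330)): print('walnut',*b)
m=cv2.inRange(h,(0,0,75),(179,42,200))
for b in blobs(m,C,.031,80,(150,20,500,420)): print(*b)
m=cv2.inRange(h,(14,60,90),(30,82,200))
"
```

```text
delta [ 3.392 -1.764  1.484] twist 13.803 yaw -8.4 tcp [555.7 237.4 194.3] q7 -0.54 F [ 0.2 -0.4 -1. ] open 0.0855 t 12.975
walnut [555.8 238.   60.  188.1  81.6] [326 199]
[504.5 184.8  14.7  22.6  -8.3] [279 276]
[590.1 172.6  15.7  23.1  -7. ] [372 276]
[607.9 290.6  14.8  23.1  -8.4] [377 143]
[522.2 303.3  14.8  22.4  -8.4] [275 143]
```

View pics/w7.png

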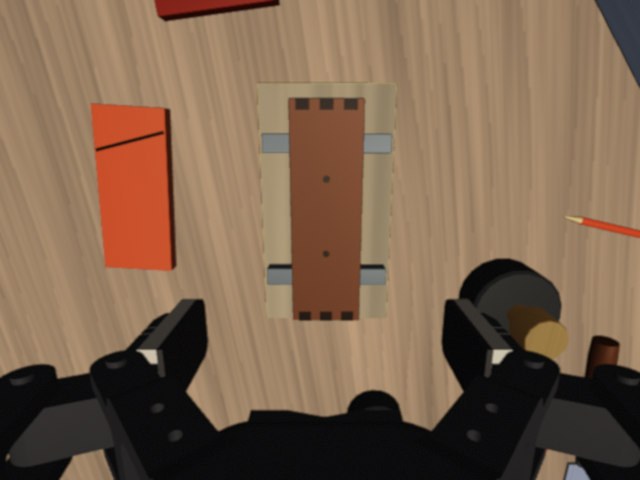

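The walnut is centred on the bearers to within 1 mm and 0.1°. Next is the red sticker.

Emit:
{"fn": "play_rows", "kwargs": {
  "deltas": [
    {"tx":3.39,"ty":-1.76,"tz":1.0,"twist":13.8},
    {"tx":3.39,"ty":-1.76,"tz":1.0,"twist":13.8},
    {"tx":3.39,"ty":-1.76,"tz":1.0,"twist":13.8},
    {"tx":3.39,"ty":-1.76,"tz":1.0,"twist":13.8},
    {"tx":3.39,"ty":-1.76,"tz":1.0,"twist":13.8},
    {"tx":3.39,"ty":-1.76,"tz":1.0,"twist":13.8},
    {"tx":3.39,"ty":-1.76,"tz":1.0,"twist":13.8},
    {"tx":3.39,"ty":-1.76,"tz":1.0,"twist":13.8},
    {"tx":3.39,"ty":-1.76,"tz":1.0,"twist":13.8},
    {"tx":3.39,"ty":-1.76,"tz":1.0,"twist":13.8},
    {"tx":3.39,"ty":-1.76,"tz":1.0,"twist":13.8},
    {"tx":3.39,"ty":-1.76,"tz":1.0,"twist":13.8}
  ],
  "hand": -0.2
}}

```text
clock: 14.52
ee_pos: [0.4943, 0.4181, 0.1462]
tool_rot: [-3.141, 0.031, 0.0]
force: [0.1, -0.3, 0.0]
opening: 0.0515
gripper_force: 0.0
```

```bash
python3 -c "
from w import *
im,h,C=wrist('w8')
m=cv2.inRange(h,(0,170,30),(12,255,255))|cv2.inRange(h,(170,170,30),(179,255,255))
for b in blobs(m,C,.016,800): print('red',*b)
go(493,419,-32,88.8)
"
```

```text
red [394.7 278.2  49.4 147.   78.2] [497 322]
red [493.4 423.   14.2  98.4  -1.6] [320 218]
delta [-0.026 -0.016  3.565] twist 0.007 yaw -91.2 tcp [494.3 418.1 146.2] q7 -2.2 F [-0.3 -0.4  0.1] open 0.0513 t 14.575
```

Emit:
{"fn": "play_rows", "kwargs": {
  "deltas": [
    {"tx":-0.01,"ty":-0.07,"tz":1.0,"twist":0},
    {"tx":-0.01,"ty":-0.07,"tz":2.0,"twist":0},
    {"tx":-0.01,"ty":-0.07,"tz":2.8,"twist":0},
    {"tx":-0.01,"ty":-0.07,"tz":3.2,"twist":0},
    {"tx":-0.01,"ty":-0.07,"tz":3.45,"twist":0},
    {"tx":-0.01,"ty":-0.07,"tz":3.54,"twist":0},
    {"tx":-0.01,"ty":-0.07,"tz":3.54,"twist":0}
  ]
}}

```text
clock: 15.45
ee_pos: [0.4944, 0.4222, -0.0299]
tool_rot: [-3.14, 0.033, -0.001]
force: [-0.1, -0.2, -0.1]
opening: 0.0509
gripper_force: 0.0
```

Emit:
{"fn": "play_rows", "kwargs": {
  "deltas": [
    {"tx":0,"ty":0,"tz":0,"twist":0},
    {"tx":0,"ty":0,"tz":0,"twist":0},
    {"tx":0,"ty":0,"tz":0,"twist":0},
    {"tx":0,"ty":0,"tz":0,"twist":0},
    {"tx":0,"ty":0,"tz":0,"twist":0}
  ],
  "hand": 1
}}

```text
clock: 16.08
ee_pos: [0.4943, 0.4222, -0.0298]
tool_rot: [-3.14, 0.033, -0.001]
force: [-0.2, -0.7, 6.0]
opening: 0.0144
gripper_force: 60.7
```

```bash
python3 -c "
from w import *
go(565,297,80,81.6)
"
```

```text
delta [ 1.467  2.472 -2.198] twist 1.202 yaw -91.2 tcp [494.3 422.2 -29.8] q7 -2.14 F [-0.2 -0.7  6. ] open 0.0144 t 16.075
```

Emit:
{"fn": "play_rows", "kwargs": {
  "deltas": [
    {"tx":0,"ty":0,"tz":-0.4,"twist":0},
    {"tx":0,"ty":0,"tz":-1.4,"twist":0},
    {"tx":0,"ty":0,"tz":-2.2,"twist":0},
    {"tx":0.6,"ty":1.0,"tz":-2.2,"twist":0.5},
    {"tx":1.1,"ty":1.8,"tz":-2.2,"twist":0.9},
    {"tx":1.4,"ty":2.35,"tz":-2.2,"twist":1.2},
    {"tx":1.47,"ty":2.47,"tz":-2.2,"twist":1.2},
    {"tx":1.47,"ty":2.47,"tz":-2.2,"twist":1.2},
    {"tx":1.47,"ty":2.47,"tz":-2.2,"twist":1.2},
    {"tx":1.47,"ty":2.47,"tz":-2.2,"twist":1.2}
  ]
}}

```text
clock: 17.32
ee_pos: [0.5641, 0.2981, 0.0792]
tool_rot: [-3.133, 0.227, 0.001]
force: [0.7, 0.6, 0.1]
opening: 0.014
gripper_force: 60.0
```

```bash
python3 -c "
from w import *
go(565,297,20,81.6)
im,h,C=wrist('w9')
m=cv2.inRange(h,(0,170,30),(8,255,255))
for b in blobs(m,C,.126,300): print('red',*b)
m=cv2.inRange(h,(0,0,75),(179,42,200))
for b in blobs(m,C,.031,80): print(*b)
"
```

```text
delta [0.022 0.019 1.184] twist 0.022 yaw -98.3 tcp [564.1 298.1  79.2] q7 -2.06 F [0.7 0.6 0.1] open 0.014 t 17.325
red [567.9 298.2  16.9  91.8  -8.3] [324 298]
[373.2 135.   13.1  17.3  81.8] [592 472]
[427.6 511.2  14.   18.4  81.8] [ 57 471]
[501.7 185.4  15.4  15.8  -8.6] [517 316]
[519.  283.7  10.7  35.8  -4.1] [357 312]
[525.3 327.1  11.2  35.8 -11.5] [291 311]
[589.2 172.3  15.6  25.5  -8.4] [538 174]
[611.5 289.8  15.5  16.2  -8.3] [329 166]
```

View pics/w9.png

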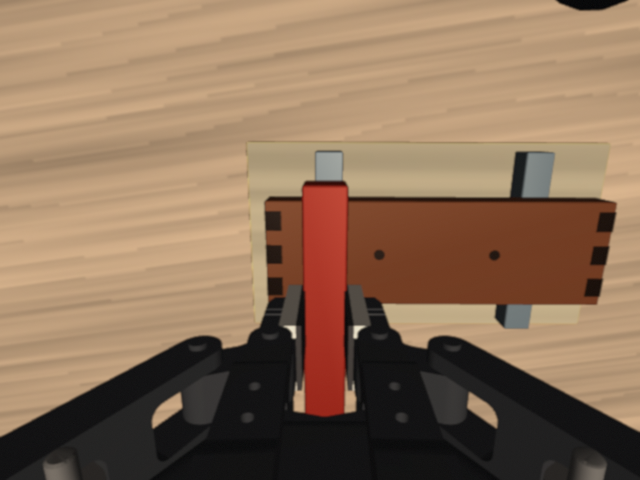

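The red stick is over the far bearer and about 1.5 mm off it sideways. Lower to just above the walnut, then trim.

Emit:
{"fn": "play_rows", "kwargs": {
  "deltas": [
    {"tx":0,"ty":0.01,"tz":0.4,"twist":0},
    {"tx":0,"ty":0.01,"tz":0.8,"twist":0},
    {"tx":0,"ty":0.01,"tz":1.0,"twist":0},
    {"tx":0,"ty":0.01,"tz":1.1,"twist":0},
    {"tx":0,"ty":0.01,"tz":1.14,"twist":0},
    {"tx":0,"ty":0.01,"tz":1.14,"twist":0}
  ]
}}

```text
clock: 18.12
ee_pos: [0.5649, 0.2963, 0.0225]
tool_rot: [-3.133, 0.23, -0.001]
force: [-0.2, 0.6, 0.3]
opening: 0.0141
gripper_force: 60.0
```

```bash
python3 -c "
from w import *
go(565,296.7,19,81.6)
"
```

```text
delta [-0.    -0.008  0.071] twist 0.001 yaw -98.4 tcp [564.9 296.3  22.5] q7 -2.04 F [-0.2  0.6  0.3] open 0.0141 t 18.125
```

Emit:
{"fn": "play_rows", "kwargs": {
  "deltas": [
    {"tx":0,"ty":0,"tz":0.03,"twist":0},
    {"tx":0,"ty":0,"tz":0.05,"twist":0},
    {"tx":0,"ty":0,"tz":0.065,"twist":0},
    {"tx":0,"ty":0,"tz":0.07,"twist":0},
    {"tx":0,"ty":0,"tz":0.07,"twist":0}
  ]
}}

```text
clock: 18.75
ee_pos: [0.5647, 0.2963, 0.0192]
tool_rot: [-3.133, 0.23, 0.0]
force: [-2.2, -1.3, 5.6]
opening: 0.0139
gripper_force: 60.6
```

Emit:
{"fn": "play_rows", "kwargs": {
  "deltas": [
    {"tx":0,"ty":0,"tz":0,"twist":0},
    {"tx":0,"ty":0,"tz":0,"twist":0},
    {"tx":0,"ty":0,"tz":0,"twist":0},
    {"tx":0,"ty":0,"tz":0,"twist":0},
    {"tx":0,"ty":0,"tz":-0.4,"twist":0},
    {"tx":0,"ty":0,"tz":-1.5,"twist":0},
    {"tx":0,"ty":0,"tz":-2.5,"twist":0},
    {"tx":0,"ty":0,"tz":-2.6,"twist":0},
    {"tx":0,"ty":0,"tz":-2.6,"twist":0}
  ],
  "hand": -0.2
}}

```text
clock: 19.88
ee_pos: [0.5648, 0.2963, 0.1496]
tool_rot: [-3.132, 0.23, -0.001]
force: [-0.1, 0.1, -0.2]
opening: 0.0512
gripper_force: 0.0
```

```bash
python3 -c "
from w import *
im,h,C=wrist('w10')
m=cv2.inRange(h,(0,170,30),(8,255,255))
for b in blobs(m,C,.065,300): print('red',*b)
m=cv2.inRange(h,(0,0,75),(179,42,200))
for b in blobs(m,C,.031,80): print(*b)
go(498.5,-441,130,86.7)
"
```

```text
red [435.8 296.   46.8  90.3  78.3] [349 390]
red [563.9 297.4  16.8  98.1  -8.1] [325 231]
[455.3 227.8  13.   14.6  81.7] [424 336]
[503.  185.2  15.3  17.   -8.3] [474 277]
[589.  172.3  15.6  25.   -8.5] [486 167]
[615.6 289.3   8.   15.6  81.6] [325 154]
delta [ 0.849 14.777  0.37 ] twist -0.847 yaw -98.4 tcp [564.3 296.1 148.4] q7 -2.09 F [-0.3  0.1 -0.9] open 0.0513 t 19.925
```

Emit:
{"fn": "play_rows", "kwargs": {
  "deltas": [
    {"tx":0.42,"ty":7.39,"tz":0.1,"twist":-0.4},
    {"tx":0.42,"ty":7.39,"tz":0.1,"twist":-0.4},
    {"tx":0.42,"ty":7.39,"tz":0.1,"twist":-0.4},
    {"tx":0.42,"ty":7.39,"tz":0.1,"twist":-0.4},
    {"tx":0.42,"ty":7.39,"tz":0.1,"twist":-0.4},
    {"tx":0.42,"ty":7.39,"tz":0.1,"twist":-0.4},
    {"tx":0.42,"ty":7.39,"tz":0.1,"twist":-0.4},
    {"tx":0.85,"ty":14.77,"tz":0.1,"twist":-0.85},
    {"tx":0.85,"ty":14.77,"tz":0.1,"twist":-0.85},
    {"tx":0.85,"ty":14.77,"tz":0.1,"twist":-0.85},
    {"tx":0.85,"ty":14.77,"tz":0.1,"twist":-0.85},
    {"tx":0.85,"ty":14.77,"tz":0.1,"twist":-0.85}
  ]
}}

```text
clock: 21.42
ee_pos: [0.5043, -0.3839, 0.1423]
tool_rot: [-3.139, 0.087, 0.002]
force: [0.7, 1.0, 0.2]
opening: 0.0511
gripper_force: 0.0
```

```bash
python3 -c "
from w import *
go(498.5,-441,145,86.7)
"
```

```text
delta [-0.052  1.147 -0.056] twist 0.021 yaw -93.2 tcp [ 504.3 -383.9  142.3] q7 -0.77 F [0.7 1.  0.2] open 0.0511 t 21.425
```

Emit:
{"fn": "play_rows", "kwargs": {
  "deltas": [
    {"tx":-0.05,"ty":1.0,"tz":0,"twist":0},
    {"tx":-0.05,"ty":1.0,"tz":0,"twist":0},
    {"tx":-0.05,"ty":1.0,"tz":0,"twist":0},
    {"tx":-0.05,"ty":1.0,"tz":0,"twist":0},
    {"tx":-0.05,"ty":1.0,"tz":0,"twist":0}
  ]
}}

```text
clock: 22.05
ee_pos: [0.4996, -0.432, 0.1436]
tool_rot: [-3.14, 0.087, -0.001]
force: [-0.2, -0.1, 0.4]
opening: 0.0511
gripper_force: 0.0
```

```bash
python3 -c "
from w import *
im,h,C=wrist('w11')
m=cv2.inRange(h,(20,0,120),(60,110,255))
for b in blobs(m,C,.016,800): print('pale',*b)
go(498.5,-441,-31,86.7)
"
```

```text
pale [ 363.  -472.3   23.8   75.    52.3] [376 368]
pale [ 407.9 -275.7   41.1  165.1  -78.1] [143 328]
pale [ 498.3 -437.9   16.7  100.    -3.2] [333 218]
delta [-0.009  0.177  3.495] twist 0.018 yaw -93.2 tcp [ 499.4 -432.3  143.7] q7 -0.69 F [-0.2  0.6 -0.3] open 0.0514 t 22.1
```

View pics/w11.png

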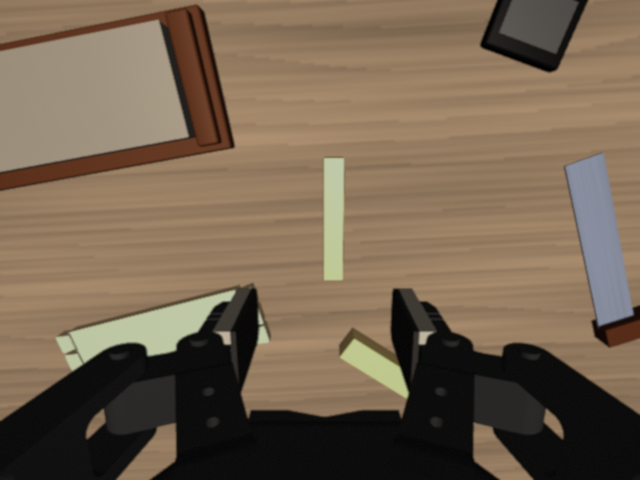

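The pale stick at (333,218) measures 100 × 16.7 mm, so it is the right one. The longer one is at (375,365).

Emit:
{"fn": "play_rows", "kwargs": {
  "deltas": [
    {"tx":-0.01,"ty":0.11,"tz":1.0,"twist":0},
    {"tx":-0.01,"ty":0.11,"tz":2.0,"twist":0},
    {"tx":-0.01,"ty":0.11,"tz":2.8,"twist":0},
    {"tx":-0.01,"ty":0.11,"tz":3.2,"twist":0},
    {"tx":-0.01,"ty":0.11,"tz":3.4,"twist":0},
    {"tx":-0.01,"ty":0.11,"tz":3.47,"twist":0},
    {"tx":-0.01,"ty":0.11,"tz":3.47,"twist":0}
  ]
}}

```text
clock: 22.98
ee_pos: [0.4984, -0.4394, -0.0288]
tool_rot: [3.14, -0.09, 0.002]
force: [-0.1, -0.5, 0.5]
opening: 0.0516
gripper_force: 0.0
```

Emit:
{"fn": "play_rows", "kwargs": {
  "deltas": [
    {"tx":0,"ty":0,"tz":0,"twist":0},
    {"tx":0,"ty":0,"tz":0,"twist":0},
    {"tx":0,"ty":0,"tz":0,"twist":0},
    {"tx":0,"ty":0,"tz":0,"twist":0},
    {"tx":0,"ty":0,"tz":0,"twist":0}
  ],
  "hand": 1
}}

```text
clock: 23.6
ee_pos: [0.4982, -0.4393, -0.029]
tool_rot: [3.14, -0.09, 0.002]
force: [-0.4, 1.2, 6.9]
opening: 0.0139
gripper_force: 60.4
```

```bash
python3 -c "
from w import *
go(547.5,178.5,110,81.6)
"
```

```text
delta [  0.278 -12.391  -2.786] twist 0.852 yaw -93.3 tcp [ 498.2 -439.3  -29. ] q7 -0.6 F [-0.4  1.2  6.9] open 0.0139 t 23.6
```

Emit:
{"fn": "play_rows", "kwargs": {
  "deltas": [
    {"tx":0,"ty":0,"tz":-0.4,"twist":0},
    {"tx":0,"ty":0,"tz":-1.4,"twist":0},
    {"tx":0,"ty":0,"tz":-2.4,"twist":0},
    {"tx":0.02,"ty":-0.5,"tz":-2.79,"twist":0.05},
    {"tx":0.05,"ty":-1.5,"tz":-2.79,"twist":0.1},
    {"tx":0.08,"ty":-2.5,"tz":-2.79,"twist":0.15},
    {"tx":0.1,"ty":-3.5,"tz":-2.79,"twist":0.2},
    {"tx":0.12,"ty":-4.5,"tz":-2.79,"twist":0.3},
    {"tx":0.15,"ty":-5.5,"tz":-2.79,"twist":0.35},
    {"tx":0.17,"ty":-6.4,"tz":-2.79,"twist":0.45},
    {"tx":0.18,"ty":-7.0,"tz":-2.79,"twist":0.5},
    {"tx":0.18,"ty":-7.0,"tz":-2.79,"twist":0.5}
  ]
}}

```text
clock: 25.1
ee_pos: [0.5274, -0.0873, 0.1105]
tool_rot: [-3.136, 0.166, -0.001]
force: [-0.9, -0.4, -0.5]
opening: 0.0142
gripper_force: 59.7
```

Emit:
{"fn": "play_rows", "kwargs": {
  "deltas": [
    {"tx":0.02,"ty":-0.5,"tz":0,"twist":0.05},
    {"tx":0.03,"ty":-1.5,"tz":0,"twist":0.1},
    {"tx":0.04,"ty":-2.5,"tz":0,"twist":0.15},
    {"tx":0.06,"ty":-3.5,"tz":0,"twist":0.2},
    {"tx":0.08,"ty":-4.4,"tz":0,"twist":0.3},
    {"tx":0.1,"ty":-5.0,"tz":0,"twist":0.35},
    {"tx":0.1,"ty":-5.35,"tz":0,"twist":0.35},
    {"tx":0.1,"ty":-5.39,"tz":0,"twist":0.35},
    {"tx":0.1,"ty":-5.39,"tz":0,"twist":0.35},
    {"tx":0.1,"ty":-5.39,"tz":0,"twist":0.35}
  ]
}}

```text
clock: 26.35
ee_pos: [0.5616, 0.1757, 0.1099]
tool_rot: [3.133, -0.233, 0.0]
force: [0.6, -0.5, -0.0]
opening: 0.0144
gripper_force: 59.7
```

```bash
python3 -c "
from w import *
go(547.5,178.5,20,81.6)
im,h,C=wrist('w12')
m=cv2.inRange(h,(25,30,120),(60,110,255))
for b in blobs(m,C,.155,800): print('pale',*b)
m=cv2.inRange(h,(0,0,75),(179,42,200))
for b in blobs(m,C,.031,80): print(*b)
"
```

```text
delta [-0.287 -0.014  1.799] twist -0.018 yaw -98.5 tcp [561.6 175.7 109.9] q7 -1.88 F [ 0.6 -0.5 -0. ] open 0.0144 t 26.35
pale [564.8 176.   15.9  93.4  -8.6] [324 296]
[334.8  -7.8  13.9  18.5  81.6] [593 473]
[399.1 419.7  15.9  19.7  81.6] [ 57 472]
[494.3 212.3   9.4  11.2  -8.5] [291 330]
[518.6 300.5   9.5  15.7  -8.5] [163 317]
[501.1 161.   11.2  39.8  -5.2] [358 312]
[513.7 207.7   8.7  30.  -23.3] [290 306]
[607.4 290.3  15.6  25.7  -8.5] [145 191]
[688.7 123.7  15.3  61.8  81.4] [382  10]
```

Emit:
{"fn": "play_rows", "kwargs": {
  "deltas": [
    {"tx":-0.15,"ty":-0.01,"tz":0.0,"twist":0},
    {"tx":-0.29,"ty":-0.01,"tz":0.4,"twist":0},
    {"tx":-0.29,"ty":-0.01,"tz":1.0,"twist":0},
    {"tx":-0.29,"ty":-0.01,"tz":1.5,"twist":0},
    {"tx":-0.29,"ty":-0.01,"tz":1.7,"twist":0},
    {"tx":-0.29,"ty":-0.01,"tz":1.74,"twist":0},
    {"tx":-0.29,"ty":-0.01,"tz":1.74,"twist":0},
    {"tx":-0.29,"ty":-0.01,"tz":1.74,"twist":0}
  ]
}}

```text
clock: 27.4
ee_pos: [0.5477, 0.1801, 0.0236]
tool_rot: [-3.132, 0.23, -0.002]
force: [0.3, 0.3, -0.5]
opening: 0.0142
gripper_force: 59.7
```

```bash
python3 -c "
from w import *
go(547.5,178.5,20,81.6)
im,h,C=wrist('w13')
m=cv2.inRange(h,(0,0,75),(179,42,200))
for b in blobs(m,C,.031,80): print(*b)
"
```

```text
delta [0.001 0.033 0.071] twist 0.002 yaw -98.4 tcp [547.7 180.1  23.6] q7 -1.84 F [ 0.3  0.3 -0.5] open 0.0142 t 27.4
[419.1  55.3   9.2  12.5  81.8] [592 472]
[460.9 338.9  10.5  13.4  81.8] [ 57 472]
[517.7 302.8  13.5  14.1  81.7] [ 90 369]
[526.7 201.    5.7  13.3  19.4] [289 325]
[523.2 167.8   6.9  14.9 -10.6] [360 321]
[542.1 197.2   4.6  10.6 -23.9] [291 296]
[590.  171.6  15.5  24.7  -8.8] [339 180]
[607.2 290.1  15.6  25.3  -8.4] [ 58 187]
```

Emit:
{"fn": "play_rows", "kwargs": {
  "deltas": [
    {"tx":0,"ty":0.033,"tz":0,"twist":0},
    {"tx":0,"ty":0.033,"tz":0.03,"twist":0},
    {"tx":0,"ty":0.033,"tz":0.05,"twist":0},
    {"tx":0,"ty":0.033,"tz":0.065,"twist":0},
    {"tx":0,"ty":0.033,"tz":0.075,"twist":0},
    {"tx":0,"ty":0.033,"tz":0.075,"twist":0}
  ]
}}

```text
clock: 28.2
ee_pos: [0.5468, 0.1783, 0.0199]
tool_rot: [-3.133, 0.23, 0.001]
force: [-5.4, -1.7, 13.2]
opening: 0.014
gripper_force: 61.4
```

Contact. Release, rise, look.

Emit:
{"fn": "play_rows", "kwargs": {
  "deltas": [
    {"tx":0,"ty":0,"tz":0,"twist":0},
    {"tx":0,"ty":0,"tz":0,"twist":0},
    {"tx":0,"ty":0,"tz":0,"twist":0},
    {"tx":0,"ty":0,"tz":0,"twist":0},
    {"tx":0,"ty":0,"tz":-0.4,"twist":0},
    {"tx":0,"ty":0,"tz":-1.5,"twist":0},
    {"tx":0,"ty":0,"tz":-2.5,"twist":0},
    {"tx":0,"ty":0,"tz":-2.9,"twist":0},
    {"tx":0,"ty":0,"tz":-2.9,"twist":0},
    {"tx":0,"ty":0,"tz":-2.9,"twist":0}
  ],
  "hand": -0.2
}}

```text
clock: 29.45
ee_pos: [0.5465, 0.1782, 0.1637]
tool_rot: [3.133, -0.23, -0.001]
force: [0.2, -0.1, -0.6]
opening: 0.0513
gripper_force: 0.0
```

```bash
python3 -c "
from w import *
im,h,C=wrist('w14')
m=cv2.inRange(h,(0,170,30),(8,255,255))
for b in blobs(m,C,.065,600): print('red',*b)
m=cv2.inRange(h,(25,30,120),(60,110,255))
for b in blobs(m,C,.065,600): print('pale',*b)
m=cv2.inRange(h,(0,110,30),(13,169,200))
for b in blobs(m,C,.049,600): print('walnut',*b)
m=cv2.inRange(h,(0,0,75),(179,42,200))
for b in blobs(m,C,.031,80): print(*b)
go(402,-284,140,12)
"
```

```text
red [417.3 233.5  56.6  67.8  78.3] [283 388]
red [563.6 294.8  22.2  98.1  -8.3] [163 224]
pale [547.6 179.2  16.4 100.1  -8.6] [324 223]
walnut [545.  156.9  26.2  59.4  -8.8] [355 220]
walnut [556.1 240.1  61.7 105.8  83.4] [242 233]
[428.4 106.6  13.6  15.2  81.6] [424 336]
[519.6 299.5   7.8  17.7  -8.4] [187 270]
[598.3 170.4   6.   15.5  81.6] [326 152]
[607.  290.4  15.6  25.3  -8.4] [174 161]
[689.4 123.9  15.3  61.3  81.6] [373   8]
delta [-1.506  9.564  0.473] twist 11.602 yaw -98.4 tcp [546.3 178.1 163.3] q7 -1.94 F [-0.5  0.1 -0.9] open 0.051 t 29.5
```

View pics/w14.png

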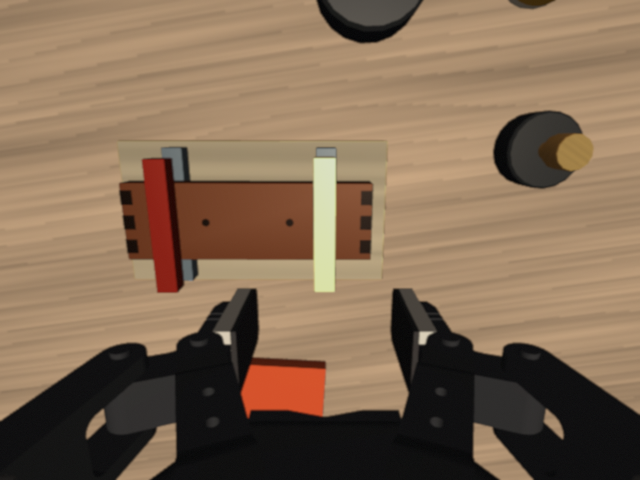

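Both stickers lie over their bearers: pale at (324,223) and red at (163,224). Now the maple, turning the other way to spare joint 7.

Emit:
{"fn": "play_rows", "kwargs": {
  "deltas": [
    {"tx":-0.75,"ty":4.8,"tz":0,"twist":-18.4},
    {"tx":-0.75,"ty":4.8,"tz":0,"twist":-18.4},
    {"tx":-0.75,"ty":4.8,"tz":0,"twist":-18.4},
    {"tx":-0.75,"ty":4.8,"tz":0,"twist":-18.4},
    {"tx":-1.5,"ty":9.56,"tz":0,"twist":-18.4},
    {"tx":-1.5,"ty":9.56,"tz":0,"twist":-18.4},
    {"tx":-1.5,"ty":9.56,"tz":0,"twist":-18.4},
    {"tx":-1.5,"ty":9.56,"tz":0,"twist":-18.4},
    {"tx":-1.5,"ty":9.56,"tz":0,"twist":-18.4},
    {"tx":-1.5,"ty":9.56,"tz":0,"twist":-18.4},
    {"tx":-1.5,"ty":9.56,"tz":0,"twist":-18.4},
    {"tx":-1.5,"ty":9.56,"tz":0,"twist":-18.4}
  ],
  "hand": -1
}}

```text
clock: 31.0
ee_pos: [0.4024, -0.2836, 0.1633]
tool_rot: [-1.978, -2.439, 0.001]
force: [-0.8, -0.1, -0.4]
opening: 0.0854
gripper_force: 0.0
```

```bash
python3 -c "
from w import *
go(402,-284,165,12)
im,h,C=wrist('w15')
m=cv2.inRange(h,(25,0,120),(95,110,255))
for b in blobs(m,C,.012,800): print('maple',*b)
"
```

```text
delta [-0.007 -0.01  -0.033] twist -0.012 yaw 11.9 tcp [ 402.4 -283.6  163.3] q7 0.8 F [-0.8 -0.1 -0.4] open 0.0854 t 31.0
maple [ 363.5 -482.    23.5   81.8   52.4] [245 403]
maple [ 399.8 -282.5   55.3  179.1  -78.1] [322 205]
```

Emit:
{"fn": "play_rows", "kwargs": {
  "deltas": [
    {"tx":0.03,"ty":-0.045,"tz":1.0,"twist":0},
    {"tx":0.03,"ty":-0.045,"tz":2.0,"twist":0},
    {"tx":0.03,"ty":-0.045,"tz":3.0,"twist":0},
    {"tx":0.03,"ty":-0.045,"tz":3.5,"twist":0},
    {"tx":0.03,"ty":-0.045,"tz":3.8,"twist":0},
    {"tx":0.03,"ty":-0.045,"tz":3.91,"twist":0},
    {"tx":0.03,"ty":-0.045,"tz":3.91,"twist":0},
    {"tx":0.03,"ty":-0.045,"tz":3.91,"twist":0}
  ]
}}

```text
clock: 32.05
ee_pos: [0.4012, -0.2828, -0.0307]
tool_rot: [1.976, 2.44, 0.001]
force: [-0.1, -0.8, -0.0]
opening: 0.0855
gripper_force: 0.0
```

Emit:
{"fn": "play_rows", "kwargs": {
  "deltas": [
    {"tx":0,"ty":0,"tz":0,"twist":0},
    {"tx":0,"ty":0,"tz":0,"twist":0},
    {"tx":0,"ty":0,"tz":0,"twist":0},
    {"tx":0,"ty":0,"tz":0,"twist":0},
    {"tx":0,"ty":0,"tz":0,"twist":0}
  ],
  "hand": 1
}}

```text
clock: 32.67
ee_pos: [0.4008, -0.2826, -0.0306]
tool_rot: [1.977, 2.441, 0.002]
force: [-3.8, 3.4, 16.2]
opening: 0.0537
gripper_force: 59.6
```

```bash
python3 -c "
from w import *
go(556,237.8,120,-8.4)
"
```

```text
delta [ 9.538  5.203 -2.999] twist 3.4 yaw 12.0 tcp [ 400.8 -282.6  -30.6] q7 1.14 F [-3.8  3.4 16.2] open 0.0537 t 32.675
```

Emit:
{"fn": "play_rows", "kwargs": {
  "deltas": [
    {"tx":0,"ty":0,"tz":-0.3,"twist":0},
    {"tx":0,"ty":0,"tz":-1.2,"twist":0},
    {"tx":0,"ty":0,"tz":-2.2,"twist":0},
    {"tx":0.3,"ty":0.16,"tz":-3.0,"twist":0.1},
    {"tx":1.1,"ty":0.6,"tz":-3.0,"twist":0.4},
    {"tx":1.9,"ty":1.04,"tz":-3.0,"twist":0.7},
    {"tx":2.7,"ty":1.47,"tz":-3.0,"twist":1.0},
    {"tx":3.5,"ty":1.9,"tz":-3.0,"twist":1.3},
    {"tx":4.3,"ty":2.35,"tz":-3.0,"twist":1.6},
    {"tx":5.1,"ty":2.78,"tz":-3.0,"twist":1.9},
    {"tx":5.6,"ty":3.05,"tz":-3.0,"twist":2.0},
    {"tx":5.8,"ty":3.16,"tz":-3.0,"twist":2.1}
  ]
}}

```text
clock: 34.17
ee_pos: [0.4948, 0.035, 0.1187]
tool_rot: [2.231, 2.211, -0.0]
force: [-0.2, 0.7, -2.0]
opening: 0.0533
gripper_force: 63.5
```

```bash
python3 -c "
from w import *
go(556,237.8,120,-8.4)
"
```

```text
delta [ 4.066  1.187 -0.027] twist 1.314 yaw -0.5 tcp [494.8  35.  118.7] q7 -0.05 F [-0.2  0.7 -2. ] open 0.0533 t 34.175
```

Emit:
{"fn": "play_rows", "kwargs": {
  "deltas": [
    {"tx":0.4,"ty":0.12,"tz":0,"twist":0.15},
    {"tx":1.2,"ty":0.35,"tz":0,"twist":0.4},
    {"tx":2.0,"ty":0.58,"tz":0,"twist":0.65},
    {"tx":2.8,"ty":0.82,"tz":0,"twist":0.9},
    {"tx":3.5,"ty":1.02,"tz":0,"twist":1.15},
    {"tx":3.9,"ty":1.14,"tz":0,"twist":1.3},
    {"tx":4.06,"ty":1.19,"tz":0,"twist":1.31},
    {"tx":4.06,"ty":1.19,"tz":0,"twist":1.31},
    {"tx":4.06,"ty":1.19,"tz":0.4,"twist":1.31},
    {"tx":4.06,"ty":1.19,"tz":0.8,"twist":1.31},
    {"tx":4.06,"ty":1.19,"tz":0.8,"twist":1.31},
    {"tx":4.06,"ty":1.19,"tz":0.8,"twist":1.31}
  ]
}}

```text
clock: 35.67
ee_pos: [0.5563, 0.236, 0.0785]
tool_rot: [2.379, 2.051, -0.0]
force: [-0.0, -0.1, -0.4]
opening: 0.0533
gripper_force: 63.5
```

```bash
python3 -c "
from w import *
go(556,237.8,34.5,-8.4)
im,h,C=wrist('w16')
m=cv2.inRange(h,(25,0,120),(95,110,255))
for b in blobs(m,C,.122,800): print('maple',*b)
m=cv2.inRange(h,(0,0,75),(179,42,200))
for b in blobs(m,C,.031,80): print(*b)
m=cv2.inRange(h,(0,170,30),(8,255,255))
for b in blobs(m,C,.065,80): print('red',*b)
"
```

```text
delta [ 0.036 -0.012  0.88 ] twist -0.012 yaw -8.5 tcp [556.3 236.   78.5] q7 -0.33 F [-0.  -0.1 -0.4] open 0.0533 t 35.675
maple [558.3 252.3  63.5 118.3  81.1] [324 255]
maple [568.2 318.1  13.2  54.6  -8.5] [325  83]
[612.8 168.2   8.9   9.2  81.5] [427 337]
[481.1 187.8   9.2   9.4  -8.5] [221 337]
[555.  230.5  91.9 222.4  81.5] [324 207]
red [608.2 290.8   8.   14.8  81.4] [417 145]
red [520.  303.9  10.7  14.8  81.5] [229 145]
red [424.3 283.8  55.6 118.   78.2] [ 50 194]
```

View pics/w16.png

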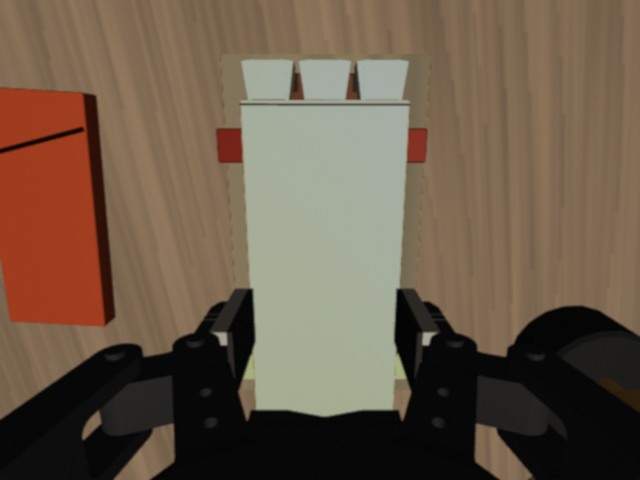

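The maple is held square above the stickers, with the red ends visible at (229,145) and (417,145). Lower it.

Emit:
{"fn": "play_rows", "kwargs": {
  "deltas": [
    {"tx":0.01,"ty":0,"tz":0.3,"twist":0},
    {"tx":0.01,"ty":0,"tz":0.6,"twist":0},
    {"tx":0.01,"ty":0,"tz":0.76,"twist":0},
    {"tx":0.01,"ty":0,"tz":0.81,"twist":0},
    {"tx":0.01,"ty":0,"tz":0.83,"twist":0},
    {"tx":0.01,"ty":0,"tz":0.83,"twist":0},
    {"tx":0.01,"ty":0,"tz":0.83,"twist":0}
  ]
}}

```text
clock: 36.6
ee_pos: [0.5565, 0.2368, 0.0373]
tool_rot: [2.379, 2.052, 0.001]
force: [0.5, 0.5, -0.7]
opening: 0.0532
gripper_force: 63.5
```

```bash
python3 -c "
from w import *
go(556.2,238.2,34.4,-8.4)
"
```

```text
delta [ 0.026 -0.011  0.058] twist -0.008 yaw -8.5 tcp [556.5 236.8  37.3] q7 -0.3 F [ 0.5  0.5 -0.7] open 0.0532 t 36.6
```

Emit:
{"fn": "play_rows", "kwargs": {
  "deltas": [
    {"tx":0.025,"ty":-0.01,"tz":0.0,"twist":0},
    {"tx":0.025,"ty":-0.01,"tz":0.02,"twist":0},
    {"tx":0.025,"ty":-0.01,"tz":0.04,"twist":0},
    {"tx":0.025,"ty":-0.01,"tz":0.055,"twist":0},
    {"tx":0.025,"ty":-0.01,"tz":0.06,"twist":0},
    {"tx":0.025,"ty":-0.01,"tz":0.06,"twist":0}
  ]
}}

```text
clock: 37.35
ee_pos: [0.556, 0.2381, 0.0346]
tool_rot: [-2.379, -2.051, -0.0]
force: [-3.7, 0.4, 6.9]
opening: 0.053
gripper_force: 64.6
```

Emit:
{"fn": "play_rows", "kwargs": {
  "deltas": [
    {"tx":0,"ty":0,"tz":0,"twist":0},
    {"tx":0,"ty":0,"tz":0,"twist":0},
    {"tx":0,"ty":0,"tz":0,"twist":0},
    {"tx":0,"ty":0,"tz":0,"twist":0},
    {"tx":0,"ty":0,"tz":-0.4,"twist":0},
    {"tx":0,"ty":0,"tz":-1.4,"twist":0},
    {"tx":0,"ty":0,"tz":-2.6,"twist":0},
    {"tx":0,"ty":0,"tz":-3.1,"twist":0},
    {"tx":0,"ty":0,"tz":-3.3,"twist":0},
    {"tx":0,"ty":0,"tz":-3.3,"twist":0},
    {"tx":0,"ty":0,"tz":-3.3,"twist":0}
  ],
  "hand": -1
}}

```text
clock: 38.72
ee_pos: [0.5553, 0.2379, 0.1977]
tool_rot: [-2.379, -2.052, 0.003]
force: [1.2, 0.9, -0.2]
opening: 0.0854
gripper_force: 0.0
```

```bash
python3 -c "
from w import *
im,h,C=wrist('w17')
m=cv2.inRange(h,(25,0,120),(95,110,255))
m=cv2.morphologyEx(m,cv2.MORPH_CLOSE,np.ones((7,7)))
for b in blobs(m,C,.077,800,(250,20,400,340)): print('maple',*b)
m=cv2.inRange(h,(0,0,75),(179,42,200))
for b in blobs(m,C,.031,80): print(*b)
m=cv2.inRange(h,(0,170,30),(8,255,255))
for b in blobs(m,C,.065,80): print('red',*b)
go(575,0,150,-8.4)
"
```

```text
maple [555.7 238.3  96.2 180.   81.5] [326 223]
[782.4 -81.3  22.5  27.3  -8.3] [575 473]
[705.9  70.1  15.5  19.8  -8.4] [500 354]
[362.6 120.8  14.7  15.6  81.6] [151 356]
[555.  228.6 109.  208.5  81.6] [326 217]
red [783.2 198.7   5.3  52.2 -21.3] [609 227]
red [602.9 291.6  13.5  17.6  -8.5] [376 144]
red [524.6 303.2  13.5  19.6  -8.5] [274 144]
red [410.7 283.   57.6 128.   78.2] [136 186]
delta [-4.647  1.089  0.959] twist -0.008 yaw -8.4 tcp [555.3 237.9 197.7] q7 -0.4 F [-0.6 -0.1  0.2] open 0.0852 t 38.775
```

The maple is centred at (555.7, 238.3). Now the weight.

Emit:
{"fn": "play_rows", "kwargs": {
  "deltas": [
    {"tx":-1.0,"ty":0.24,"tz":0,"twist":0},
    {"tx":-2.0,"ty":0.48,"tz":0,"twist":0},
    {"tx":-3.0,"ty":0.72,"tz":0,"twist":0},
    {"tx":-4.0,"ty":0.95,"tz":0.3,"twist":0},
    {"tx":-4.65,"ty":1.09,"tz":0.7,"twist":0},
    {"tx":-4.65,"ty":1.09,"tz":0.96,"twist":0},
    {"tx":-4.65,"ty":1.09,"tz":0.96,"twist":0},
    {"tx":-4.65,"ty":1.09,"tz":0.96,"twist":0},
    {"tx":-4.65,"ty":1.09,"tz":0.96,"twist":0}
  ],
  "hand": -0.3
}}

```text
clock: 39.9
ee_pos: [0.5761, 0.0011, 0.1514]
tool_rot: [2.377, 2.054, 0.001]
force: [-0.4, 0.3, 0.4]
opening: 0.0555
gripper_force: 0.0
```

```bash
python3 -c "
from w import *
im,h,C=wrist('w18')
m=cv2.inRange(h,(14,110,60),(28,255,255))
for b in blobs(m,C,.066,200): print('knob',*b)
for c in cv2.findContours(m,0,1)[0]:
  if cv2.contourArea(c)>300: print(cv2.boundingRect(c))
go(575,0,7,-8.4)
"
```

```text
knob [574.8   2.8  25.   27.8  81.6] [323 233]
knob [679.6  11.5  28.4  49.8  61.3] [472 198]
knob [728.  113.4  23.5  38.4  -8.4] [542  18]
(305, 213, 37, 40)
(453, 169, 58, 71)
(513, 0, 69, 44)
delta [-0.023 -0.02   2.888] twist 0.005 yaw -8.4 tcp [576.1   0.9 151.4] q7 0.03 F [-0.2  0.3 -0.2] open 0.0556 t 39.95
```

View pics/w18.png

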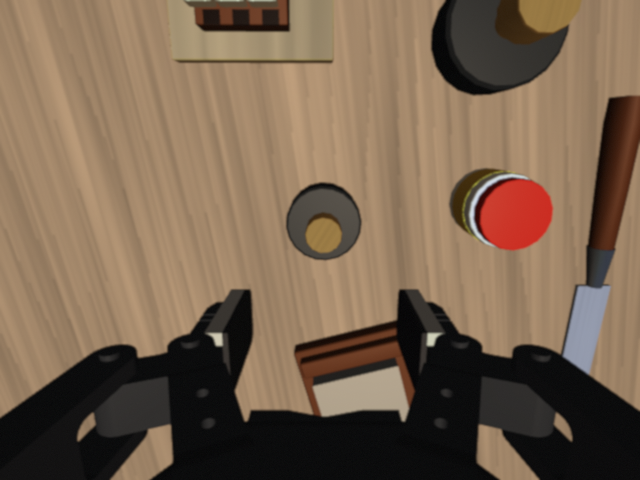

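The 60 mm weight with its knob is at (323,233), clear of the jar at (505,210).

Emit:
{"fn": "play_rows", "kwargs": {
  "deltas": [
    {"tx":0.01,"ty":-0.025,"tz":0.8,"twist":0},
    {"tx":0.01,"ty":-0.025,"tz":1.6,"twist":0},
    {"tx":0.01,"ty":-0.025,"tz":2.3,"twist":0},
    {"tx":0.01,"ty":-0.025,"tz":2.7,"twist":0},
    {"tx":0.01,"ty":-0.025,"tz":2.85,"twist":0},
    {"tx":0.01,"ty":-0.025,"tz":2.88,"twist":0},
    {"tx":0.01,"ty":-0.025,"tz":2.88,"twist":0},
    {"tx":0.01,"ty":-0.025,"tz":2.88,"twist":0}
  ]
}}

```text
clock: 40.95
ee_pos: [0.5752, 0.0009, 0.0078]
tool_rot: [2.379, 2.052, 0.002]
force: [-0.4, 0.4, -0.1]
opening: 0.0556
gripper_force: 0.0
```

Emit:
{"fn": "play_rows", "kwargs": {
  "deltas": [
    {"tx":0,"ty":0,"tz":0,"twist":0},
    {"tx":0,"ty":0,"tz":0,"twist":0},
    {"tx":0,"ty":0,"tz":0,"twist":0},
    {"tx":0,"ty":0,"tz":0,"twist":0},
    {"tx":0,"ty":0,"tz":0,"twist":0}
  ],
  "hand": 1
}}

```text
clock: 41.58
ee_pos: [0.5751, 0.0008, 0.0074]
tool_rot: [2.379, 2.051, 0.001]
force: [0.7, -0.2, 5.2]
opening: 0.0239
gripper_force: 58.8
```

```bash
python3 -c "
from w import *
go(555.9,238.2,150,-8.4)
"
```

```text
delta [ 4.642 -1.074 -2.852] twist -0.008 yaw -8.4 tcp [575.1   0.8   7.4] q7 0.14 F [ 0.7 -0.2  5.2] open 0.0239 t 41.575
```

Emit:
{"fn": "play_rows", "kwargs": {
  "deltas": [
    {"tx":0,"ty":0,"tz":-0.3,"twist":0},
    {"tx":0,"ty":0,"tz":-1.0,"twist":0},
    {"tx":0,"ty":0,"tz":-1.8,"twist":0},
    {"tx":0.1,"ty":-0.02,"tz":-2.5,"twist":0},
    {"tx":0.5,"ty":-0.12,"tz":-2.8,"twist":0},
    {"tx":1.1,"ty":-0.25,"tz":-2.85,"twist":0},
    {"tx":1.7,"ty":-0.39,"tz":-2.85,"twist":0},
    {"tx":2.3,"ty":-0.53,"tz":-2.85,"twist":0},
    {"tx":2.9,"ty":-0.67,"tz":-2.85,"twist":0},
    {"tx":3.3,"ty":-0.76,"tz":-2.85,"twist":0},
    {"tx":3.6,"ty":-0.83,"tz":-2.85,"twist":0},
    {"tx":3.7,"ty":-0.86,"tz":-2.85,"twist":0}
  ]
}}

```text
clock: 43.08
ee_pos: [0.559, 0.1905, 0.1493]
tool_rot: [2.379, 2.052, -0.001]
force: [0.5, -0.6, -5.4]
opening: 0.0243
gripper_force: 60.2
```

```bash
python3 -c "
from w import *
go(555.9,238.2,110,-8.4)
"
```

```text
delta [ 0.936 -0.201  0.786] twist -0.004 yaw -8.4 tcp [559.  190.5 149.3] q7 -0.3 F [ 0.5 -0.6 -5.4] open 0.0243 t 43.075
```

Emit:
{"fn": "play_rows", "kwargs": {
  "deltas": [
    {"tx":0.2,"ty":-0.04,"tz":0,"twist":0},
    {"tx":0.5,"ty":-0.11,"tz":0,"twist":0},
    {"tx":0.8,"ty":-0.17,"tz":0.1,"twist":0},
    {"tx":0.92,"ty":-0.2,"tz":0.4,"twist":0},
    {"tx":0.93,"ty":-0.2,"tz":0.7,"twist":0},
    {"tx":0.93,"ty":-0.2,"tz":1.0,"twist":0},
    {"tx":0.93,"ty":-0.2,"tz":1.15,"twist":0},
    {"tx":0.93,"ty":-0.2,"tz":1.21,"twist":0},
    {"tx":0.93,"ty":-0.2,"tz":1.22,"twist":0},
    {"tx":0.93,"ty":-0.2,"tz":1.22,"twist":0}
  ]
}}

```text
clock: 44.32
ee_pos: [0.5565, 0.2376, 0.0889]
tool_rot: [2.379, 2.052, 0.001]
force: [-0.7, -0.1, -5.9]
opening: 0.0241
gripper_force: 60.1
```

```bash
python3 -c "
from w import *
go(555.9,238.2,84.4,-8.4)
"
```

```text
delta [ 0.01  -0.013  0.091] twist -0.008 yaw -8.4 tcp [556.5 237.6  88.9] q7 -0.33 F [-0.7 -0.1 -5.9] open 0.0241 t 44.325
```

Emit:
{"fn": "play_rows", "kwargs": {
  "deltas": [
    {"tx":0.01,"ty":-0.01,"tz":0.02,"twist":0},
    {"tx":0.01,"ty":-0.01,"tz":0.04,"twist":0},
    {"tx":0.01,"ty":-0.01,"tz":0.06,"twist":0},
    {"tx":0.01,"ty":-0.01,"tz":0.07,"twist":0},
    {"tx":0.01,"ty":-0.01,"tz":0.08,"twist":0},
    {"tx":0.01,"ty":-0.01,"tz":0.085,"twist":0},
    {"tx":0.01,"ty":-0.01,"tz":0.09,"twist":0},
    {"tx":0.01,"ty":-0.01,"tz":0.09,"twist":0}
  ]
}}

```text
clock: 45.32
ee_pos: [0.5559, 0.2381, 0.0844]
tool_rot: [-2.379, -2.052, -0.001]
force: [-1.4, -1.1, 2.2]
opening: 0.0244
gripper_force: 60.7
```

Seated. Release and rise.

Emit:
{"fn": "play_rows", "kwargs": {
  "deltas": [
    {"tx":0,"ty":0,"tz":0,"twist":0},
    {"tx":0,"ty":0,"tz":0,"twist":0},
    {"tx":0,"ty":0,"tz":0,"twist":0},
    {"tx":0,"ty":0,"tz":0,"twist":0},
    {"tx":0,"ty":0,"tz":-0.3,"twist":0},
    {"tx":0,"ty":0,"tz":-1.0,"twist":0},
    {"tx":0,"ty":0,"tz":-1.8,"twist":0},
    {"tx":0,"ty":0,"tz":-2.6,"twist":0},
    {"tx":0,"ty":0,"tz":-2.8,"twist":0},
    {"tx":-1.0,"ty":0,"tz":-2.8,"twist":0},
    {"tx":-2.0,"ty":0,"tz":-2.8,"twist":0},
    {"tx":-2.0,"ty":0,"tz":-2.8,"twist":0}
  ],
  "hand": -0.3
}}

```text
clock: 46.82
ee_pos: [0.5409, 0.1345, 0.2246]
tool_rot: [-2.385, -2.043, -0.001]
force: [0.1, 0.8, 0.1]
opening: 0.0554
gripper_force: 0.0
```

```bash
python3 -c "
from w import *
im,h,C=wrist('w19')
cv2.imwrite('pics/f.png',im[:,:,::-1])
m=cv2.inRange(h,(0,0,0),(179,255,85))
for b in blobs(m,C,.107,400,(150,0,480,290)): print('disc',*b)
m=cv2.inRange(h,(14,110,60),(28,255,255))
for b in blobs(m,C,.143,200): print('knob',*b)
m=cv2.inRange(h,(25,0,120),(95,70,255))
m=cv2.morphologyEx(m,cv2.MORPH_CLOSE,np.ones((7,7)))
for b in blobs(m,C,.077,800): print('maple',*b)
d=arm.snapshot('top');C=cam(d);hh=cv2.cvtColor(d['image'],cv2.COLOR_RGB2HSV)
for b in blobs(cv2.inRange(hh,(0,150,50),(12,255,255)),C,.015,60,(100,130,340,330)): print('top',*b)
"
```

```text
disc [651.4 142.3  16.6  54.7  86.9] [471 191]
disc [555.5 238.   57.3  57.5 -50.9] [323  79]
disc [448.5 252.4   2.6 105.   78.3] [170  79]
knob [652.   67.1  28.   39.8  40.1] [492 303]
knob [688.2 134.3  29.6  29.8 -34.4] [542 203]
knob [555.4 237.1  24.7  26.3  81.1] [323  73]
maple [548.2 186.4  76.   96.7  -9.6] [324 155]
maple [570.8 276.5  37.4  77.3  -8.9] [332  23]
top [720.1  -5.5  45.4  48.1  19. ] [313 159]
```

The weight is at (555.5, 238), within 1 mm of the stack centre, and the gripper is clear. Handing in.

```bash
python3 -c "
from bench import arm
print(arm.close_job())"
```

```text
the job is handed in; nothing more can be done
None
```

The stack is built in the order asked and the job is handed in at about 47 s: walnut, both stickers, maple and weight each measured within about 1–2 mm of their places. The cherry offcut and glue jar were never touched, though the final picture did not pick out the cherry.

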